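# Unlock and open the dust extractor's filter panel

## Task

Open the filter panel of the dust extractor: take the T-handled key out of the wooden tool block, push it fully into the slot of the panel's cam latch, turn it clockwise a quarter turn to its stop, then swing the panel up until it is fully open. Leave it standing open with the key still in the latch, and do not disturb the other things on the bench.

Things in the scene. Friction and masses are not known exactly. Their poses are not given: they have to be found in the camera images.
- key_bow (a point): centre of the flat handle of the upright dark-steel key (80 mm, 70 g) in the wooden block; the block's other two tools have round tops. Handle: 40 mm wide (x) by 10 mm thick (y) by 26 mm high (z, up along the key). Below it, a 14 mm round rod, its shoulder 14 mm above the tip. Half a turn about z makes no difference. It leans up to 5 degrees; lift it 32 mm to clear its hole
- key_tip (a point): middle of the end of the key, 67 mm below the handle's centre, same axes. The last 14 mm are a flat tang, 14 mm wide (along x) by 4 mm thick (along y), which fits the latch's slot and turns it
- tool_block: fixed block of brown wood, 160 mm (x) by 50 mm (y) by 40 mm high, origin at the centre of its underside; three round holes of 16 mm, 32 mm deep, 52 mm apart in a row along x; the key stands in any of them, loose punches in the other two. The key's handle is in line with the row within 0.5 rad
- latch_face (a point): centre of the mouth of the slot in the latch's brass rotor: x along the slot, y across, z straight out of the panel (while shut 35 degrees from vertical, leaning to the robot). Slot 17 (x) by 6 (y) mm, chamfered, 16 deep; the tang goes in 14 mm, until the shoulder meets the face. Around it a fixed ring, 56 mm across, level with the face, 18 mm above the panel: only the key can turn it
- latch (a joint): angle of the rotor, rad: 0 to 0.2 at the start (locked), grows when turned clockwise as seen from outside, stop at 1.571. The cam lets the panel go above about 1.1. Turns against 0.06 N m and stays where it is left; the tang has about 0.15 rad of play in the slot
- panel_handle (a point): middle of the panel's steel bar handle: round bar of 10 mm diameter, 80 mm long between two posts, parallel to the hinge, its axis 35 mm off the panel. x up the slope towards the hinge, y along the bar, z straight out of the panel. It lies 110 mm to the -y side of the latch, 140 mm down the slope from the hinge; the panel's free lower edge is 28 mm farther down
- panel_hinge (a point): middle of the hinge line at the top edge of the sloping panel; y axis along the hinge, x and z as for panel_handle. The panel is a grey steel plate 168 mm long and 266 mm wide on a grey steel housing 280 mm wide, 260 mm deep and 168 mm high
- panel (a joint): opening of the panel, rad: 0 shut, lower edge swings up and away from the housing, stop at 1.10 (fully open). Its hinge is stiff (0.6 N m): it stays at any angle, and needs up to about 9 N at the handle to lift
- mallet: bystander: turned wooden mallet standing on its head, 88 mm diameter, 205 mm high; origin at its underside
- gouge: bystander: gouge with a wooden handle lying on the bench, 220 mm long, 26 mm high
- glue: bystander: white bottle, 60 mm diameter, 160 mm high; origin at its underside
- stone: bystander: grey sharpening stone 120 by 50 by 24 mm
- dowel_a: bystander: standing dowel stub, 28 mm diameter, 60 mm high; origin at its underside
- dowel_b: bystander: standing dowel stub, 28 mm diameter, 45 mm high; origin at its underside
- punch_a: bystander: punch with a round wooden top of 26 mm diameter standing in the tool block, origin at its lower end, 80 mm long
- punch_b: bystander: punch with a round steel top of 22 mm diameter standing in the tool block, origin at its lower end, 74 mm long
Mind the look-alikes: they are no part of the job. Leave any yellow look-alike of the part that bears key_bow alone.

How it is judged:
By the outcome, as a careful person would: the job done as asked, in the order asked, and still so for the second after the job is handed in, with the robot touching nothing.
It also fails if it takes over 54 s, if anything falls off the work surface, if the arm or the gripper's body presses on something with over 40 N, if the wrist force passes 120 N, or if a joint passes its speed limit or range.

## Robot

A 7-joint arm with a two-finger parallel gripper is mounted at the origin on the work surface. World frame = base frame: x ahead of the robot, y to its left, z up, the work surface at z = 0. Lengths are in m, angles in rad, forces in N, time in s.
With the tool pointing down it reaches from about 0.35 to 0.9 m from the base axis. Payload 8.1 kg.
Tool frame: the origin (TCP) lies between the finger pads; the fingertips stand 19 mm ahead of it and the grasp point (between the pads) is the TCP; y points along the fingers, x is the direction in which the jaws open and shut, and the axes are right-handed (so a half turn about y gives the same grasp; the last joint's range is limited). The gripper opens to 92 mm and grips with 3 to 60 N. Pads are 19 mm wide; open, the fingers measure 130 mm over their backs; the gripper's body (75 mm by 190 mm) begins 47 mm behind the grasp point.
Start: joints at [1.112, 0.434, 0.025, 1.573, -0.012, 1.134, -0.075], TCP at [0.218, -0.586, 0.224] pointing down, gripper open.
Joint ranges: [-2.62, 2.62], [-0.44, 2.09], [-1.27, 1.32], [0.08, 2.57], [-1.32, 4.46], [0.12, 2], [-2.74, 2.74]. Speed limits (rad/s): [2.22, 2.22, 3.01, 3.01, 3.14, 3.14, 3.14].

## Interface

Orientations are given as a rotation vector (axis times angle).
In Python, from cell import arm gives the robot as it stands.
- The arm moves only by the tool move_arm, never from a script. Its argument "series" is a list of rows, each an object of numbers: "x", "y", "z": the shift along the tool's x, y, z in cm; "rx", "ry", "rz": the turn, a rotation vector about the tool's x, y, z in rad. In form: [{"x": .., "y": .., "z": .., "rx": .., "ry": .., "rz": ..}, ...]. A call has 1 to 12 rows; each row shifts and turns the pose as measured when the row begins, along the tool's axes as they then stand; what a row does not reach is not made up. A row lasts 1/8 s, in which the tool goes at most 62.5 mm and 10.7 degrees, less where a joint would pass 70% of its speed; a pose out of reach is approached as far as the arm can. A call is refused whole if a number of a shift passes 6.25 or a number of a turn 0.188, either way. A call with a gripper value outside its range is refused whole. "jaw" is the finger opening in cm, from 0 to 9.18, set as the call begins (left out, the last holds). The fingers move at their own pace and stop on an object; "newtons" is the grip in N (left out, the last holds). Time passes only in rows, so rows that do not move let the fingers close. It gives the time, the measured TCP pose, the force and the opening at its end, in the units of the state.
- arm.observe(): the state, without advancing time (a new reading comes with each control period).
- arm.get_image(name): name is "scene" or "top"; returns the picture (400x640x3 uint8, blue, green, red); there is no depth.
- arm.camera_params(name): a dict with "K" (3x3 intrinsics, pixels), "R" (3x3) and "t" (3): a world point X has camera coordinates R X + t. Camera axes: x right, y down, z forward; pixel columns grow to the right and rows downward; lengths in m; the calibration is good to about 2 mm. A picture is of the moment at which its call begins. camera_params takes no time and is no camera call.
- arm.sign_off(): hands the job in, once; it reports no verdict.
The state is a dict: "clock": time; "joints": joint angles; "dq": joint speeds; "joint_efforts": joint torques, N m; "position": TCP position; "ee_rot": TCP orientation; "force": force on the tool from outside, world axes, zero at the start; "ft_torque": the same for the moment, N m; "width": opening from 0.0 (shut) to 1.0 (fully open).
Only numpy, scipy, OpenCV 4.12 (cv2) and the standard library are available. Lean on these libraries where they do the work, as an engineer would, in place of code of your own. Each camera call takes 0.05 s, during which the arm holds its last target.

## Working session

There is one attempt and no reset: what is moved stays moved. The work goes in short steps, Python scripts to look and compute and a tool call to move; the robot and the scene stay as the last step left them, time stands still between calls to the robot, and variables do not carry over. Pictures are saved under pics/ and viewed, and the job is handed in when it is done.

Besides the shell and the picture viewer there is one more tool, called after ">>>" by a JSON object that holds its "fn" and its "kwargs". move_arm: Moves the arm, as the interface text tells. Its arguments: {"type":"object","properties":{"series":{"type":"array","items":{"type":"object","properties":{"x":{"type":"number"},"y":{"type":"number"},"z":{"type":"number"},"rx":{"type":"number"},"ry":{"type":"number"},"rz":{"type":"number"}}}},"jaw":{"type":"number"},"newtons":{"type":"number"}},"required":["series"]}

```bash
mkdir -p pics; ls; python3 - <<'E'
from cell import arm
import cv2, numpy as np
np.set_printoptions(precision=4,suppress=True)
print(arm.observe())
for n in("scene","top"):
    im=arm.get_image(n); cv2.imwrite(f"pics/{n}0.png",im)
    p=arm.camera_params(n); print(n,p, -np.array(p["R"]).T@np.array(p["t"]))
E
```

```text
pics
{'clock': 0.0, 'joints': array([ 1.1124,  0.4352,  0.025 ,  1.5741, -0.0116,  1.134 , -0.0751]), 'dq': array([-0.0012,  0.0016, -0.0014, -0.0003, -0.0004,  0.0004, -0.0012]), 'joint_efforts': array([ -0.0008, -66.7856,   0.985 , -31.4462,  -0.0606,   0.043 ,
         0.0002]), 'position': array([ 0.2175, -0.5854,  0.2231]), 'ee_rot': array([-1.356 ,  0.9443, -0.9421]), 'force': array([-0.6378,  0.2676,  0.7723]), 'ft_torque': array([-0.0539,  0.0456, -0.0174]), 'width': 1.0002730972070697}
scene {'K': array([[382.2044,   0.    , 310.9834],
       [  0.    , 382.2044, 203.3661],
       [  0.    ,   0.    ,   1.    ]]), 'R': array([[ 0.6577,  0.7532,  0.0125],
       [ 0.5845, -0.4998, -0.6391],
       [-0.4752,  0.4276, -0.769 ]]), 't': array([-0.3732, -0.2465,  1.2853])} [ 1.0002 -0.3918  0.8355]
top {'K': array([[462.8569,   0.    , 326.255 ],
       [  0.    , 462.8569, 207.199 ],
       [  0.    ,   0.    ,   1.    ]]), 'R': array([[ 0.0087, -0.9999, -0.0062],
       [-0.9784, -0.0072, -0.2067],
       [ 0.2067,  0.0079, -0.9784]]), 't': array([-0.0105,  0.5549,  1.3998])} [ 0.2537 -0.0175  1.4842]
```

View pics/scene0.png

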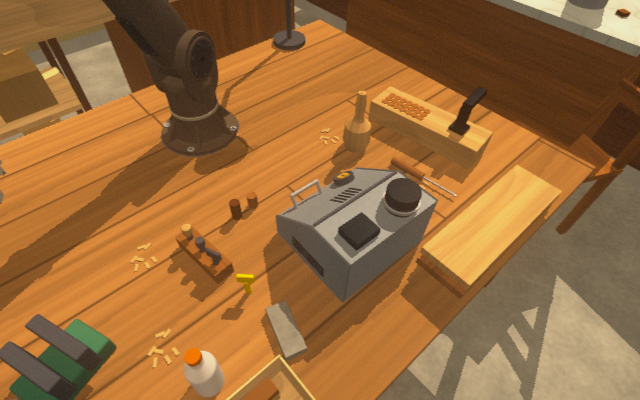

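View pics/top0.png

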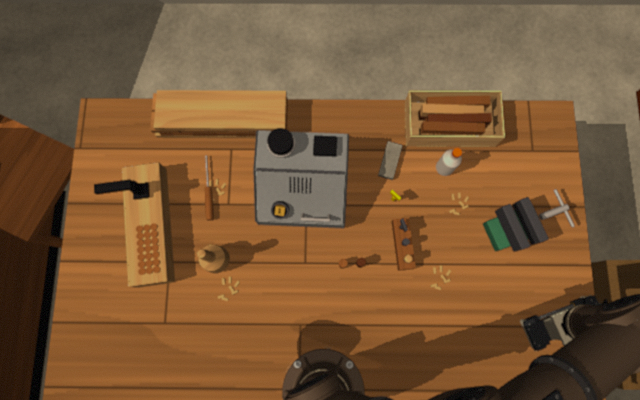

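```bash
python3 - <<'E'
import cv2, numpy as np
s=cv2.imread("pics/scene0.png");t=cv2.imread("pics/top0.png")
a=cv2.resize(s[215:300,165:265],None,fx=6,fy=6,interpolation=cv2.INTER_CUBIC)
cv2.imwrite("pics/cs.png",a)
b=cv2.resize(t[205:280,380:430],None,fx=8,fy=8,interpolation=cv2.INTER_CUBIC)
cv2.imwrite("pics/ct.png",b)
c=cv2.resize(s[160:260,270:370],None,fx=6,fy=6,interpolation=cv2.INTER_CUBIC)
cv2.imwrite("pics/ls.png",c)
d=cv2.resize(t[165:235,245:355],None,fx=7,fy=7,interpolation=cv2.INTER_CUBIC)
cv2.imwrite("pics/lt.png",d)
E
```

```text
(no output)
```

View pics/cs.png

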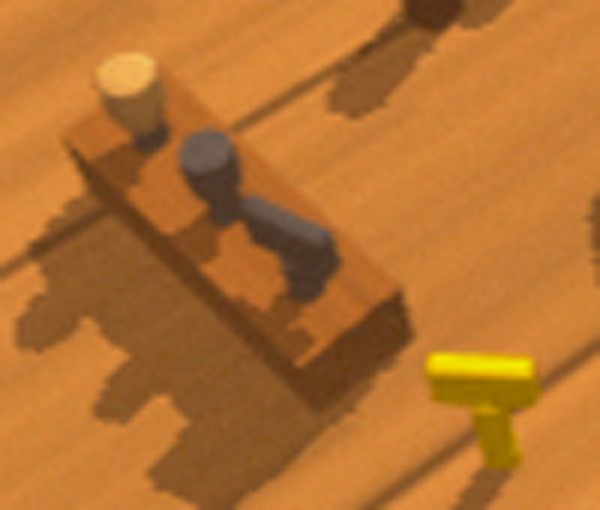

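View pics/ct.png

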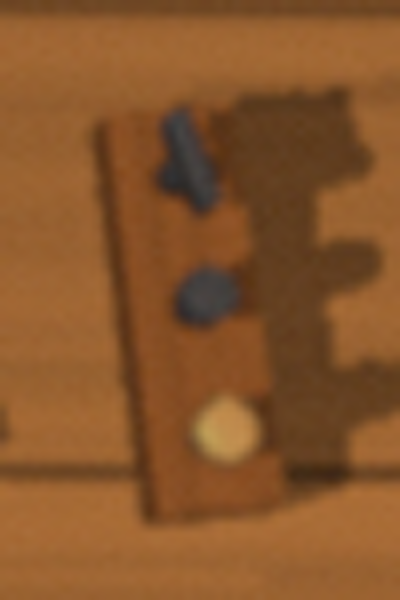

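View pics/ls.png

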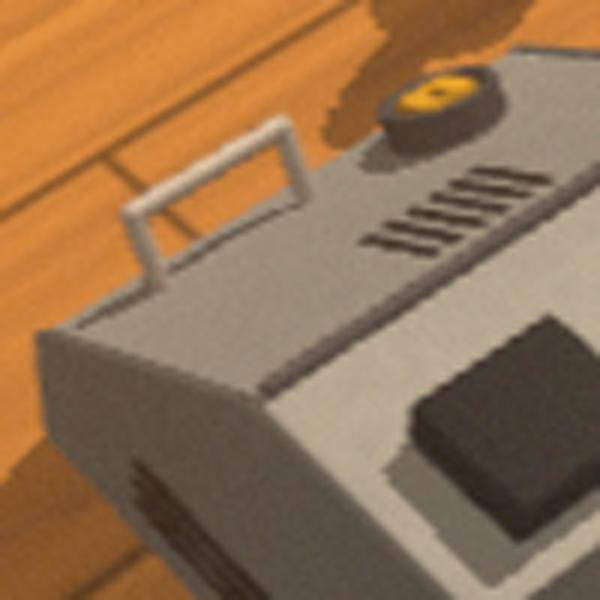

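View pics/lt.png

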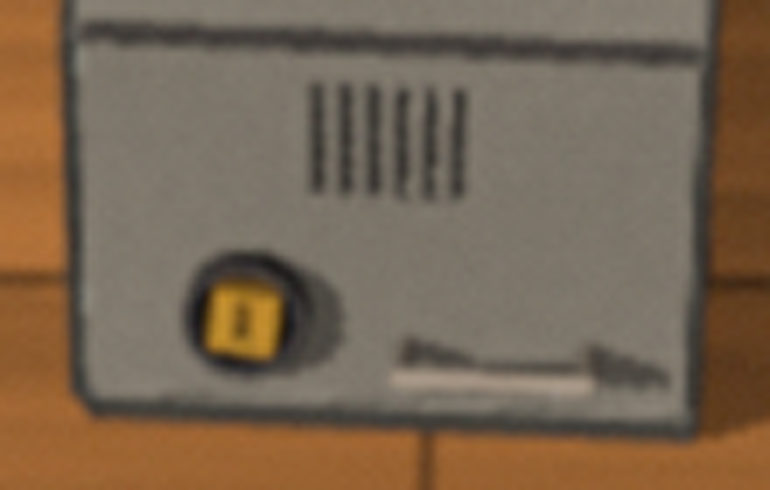

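The scene view shows the candidates: dark key (213,252), steel punch (200,240), wooden punch (187,229) and the yellow T look-alike (246,283). The dark flat handle at the far end of the block is the key: scene (213,252), top (403.5,224.5). The close crops confirm that. The latch slot is at scene (342,175), top (279,210.5), and runs roughly up the slope.

```bash
cat > h.py <<'E'
from cell import arm
import numpy as np, cv2
from scipy.spatial.transform import Rotation as R
np.set_printoptions(precision=4,suppress=True)
P={n:arm.camera_params(n) for n in("scene","top")}
def ray(n,px):
    p=P[n];d=np.linalg.inv(p["K"])@[px[0],px[1],1];r=np.array(p["R"])
    d=r.T@d;return -r.T@p["t"],d/np.linalg.norm(d)
def plane(n,px,z):
    o,d=ray(n,px);return o+d*(z-o[2])/d[2]
def tri(ps,pt):
    o1,d1=ray("scene",ps);o2,d2=ray("top",pt)
    s=np.linalg.lstsq(np.c_[d1,-d2],o2-o1,rcond=None)[0]
    a,b=o1+d1*s[0],o2+d2*s[1];return (a+b)/2,np.linalg.norm(a-b)
def proj(n,X):
    p=P[n];c=p["K"]@(np.array(p["R"])@X+p["t"]);return c[:2]/c[2]
def uc(px,off,k): return (np.array(px)+.5)/k-.5+off
E
python3 - <<'E'
from h import *
S=lambda a:uc(a,(165,215),6); T=lambda a:uc(a,(380,205),8)
SL=lambda a:uc(a,(270,160),6); TL=lambda a:uc(a,(245,165),7)
# key top edge ends
for nm,a,b in(("keyA",(248,205),(176,113)),("keyB",(326,243),(207,208)),("keytop",(288,223),(191,160))):
    print(nm,tri(S(a),T(b)),plane("scene",S(a),.088),plane("top",T(b),.088))
print("punchb",tri(S((208,152)),T((207,296))),"puncha",tri(S((127,75)),T((227,430))))
for nm,a,b in(("slot",(437,93),(242,322)),("barL",(284,124),(392,379)),("barR",(131,212),(591,385)),("hingeR",(265,392),(700,52))):
    print(nm,tri(SL(a),TL(b)))
# block top corners
for c in((108,118),(225,105),(285,500),(150,515)): print("blk",plane("top",T(c),.04))
for c in((68,135),(160,70),(400,292),(297,365)): print("blkS",plane("scene",S(c),.04))
o=arm.observe();print(R.from_rotvec(o["ee_rot"]).as_matrix())
E
```

```text
keyA (array([ 0.5056, -0.244 ,  0.1132]), np.float64(0.022840910811015525)) [ 0.4834 -0.2497  0.088 ] [ 0.5143 -0.2373  0.088 ]
keyB (array([ 0.4887, -0.2413,  0.0536]), np.float64(0.027423130746104595)) [ 0.5174 -0.2363  0.088 ] [ 0.4776 -0.2482  0.088 ]
keytop (array([ 0.4972, -0.2424,  0.0839]), np.float64(0.001805552583497457)) [ 0.5003 -0.2424  0.088 ] [ 0.4961 -0.2426  0.088 ]
punchb (array([ 0.4453, -0.2478,  0.0796]), np.float64(0.0018003939854184933)) puncha (array([ 0.3939, -0.2536,  0.0829]), np.float64(0.001381861227531724))
slot (array([0.5329, 0.137 , 0.1108]), np.float64(0.0018030898686030243))
barL (array([0.507 , 0.0707, 0.1159]), np.float64(0.0007009599913370759))
barR (array([ 0.5049, -0.0138,  0.1193]), np.float64(0.002983545769596766))
hingeR (array([ 0.6383, -0.0587,  0.1709]), np.float64(0.0029479813916810653))
blk [ 0.5211 -0.2179  0.04  ]
blk [ 0.5267 -0.2643  0.04  ]
blk [ 0.3711 -0.2832  0.04  ]
blk [ 0.3649 -0.2308  0.04  ]
blkS [ 0.3713 -0.2792  0.04  ]
blkS [ 0.3665 -0.2331  0.04  ]
blkS [ 0.525  -0.2164  0.04  ]
blkS [ 0.5264 -0.2648  0.04  ]
[[ 0.3483 -0.0006  0.9374]
 [-0.9374  0.0013  0.3483]
 [-0.0015 -1.     -0.0001]]
```

>>> {"fn": "move_arm", "kwargs": {"series": [{"x": -2.8, "z": 4.78}, {"x": -2.8, "z": 4.78}, {"x": -2.8, "z": 4.78}, {"x": -2.8, "z": 4.78}, {"x": -2.8, "z": 4.78}, {"x": -2.8, "z": 4.78}, {"x": -2.8, "z": 4.78}, {"x": -2.8, "z": 4.78}], "jaw": 5}}

```text
invalid input
```

```bash
cat >> h.py <<'E'
def to(p,Rt=None):
    o=arm.observe();M=R.from_rotvec(o["ee_rot"]).as_matrix()
    print("clock",round(o["clock"],2),"pos",o["position"],"w",o["width"],"F",o["force"],"joints",o["joints"])
    print("shift cm",M.T@(np.array(p)-o["position"])*100)
    if Rt is not None: print("turn",R.from_matrix(M.T@Rt).as_rotvec())
    return o,M
def down(az):  # tool down, z at azimuth az deg
    z=np.array([np.cos(np.radians(az)),np.sin(np.radians(az)),0]);y=np.array([0,0,-1.]);return np.c_[np.cross(y,z),y,z]
E
python3 - <<'E'
from h import *
to([.498,-.2425,.16],down(19))
E
```

```text
clock 0.1 pos [ 0.2175 -0.5854  0.2231] w 0.9972911297148834 F [ 0.5388 -0.6289 -0.5929] joints [ 1.1124  0.4352  0.0249  1.574  -0.0116  1.134  -0.0751]
shift cm [-22.3662   6.3367  38.2364]
turn [ 0.0001  0.0241 -0.0015]
```

>>> {"fn": "move_arm", "kwargs": {"series": [{"x": -2.8, "y": 0, "z": 4.78, "rx": 0, "ry": 0, "rz": 0}, {"x": -2.8, "y": 0, "z": 4.78, "rx": 0, "ry": 0, "rz": 0}, {"x": -2.8, "y": 0, "z": 4.78, "rx": 0, "ry": 0, "rz": 0}, {"x": -2.8, "y": 0, "z": 4.78, "rx": 0, "ry": 0, "rz": 0}, {"x": -2.8, "y": 0, "z": 4.78, "rx": 0, "ry": 0, "rz": 0}, {"x": -2.8, "y": 0, "z": 4.78, "rx": 0, "ry": 0, "rz": 0}, {"x": -2.8, "y": 0, "z": 4.78, "rx": 0, "ry": 0.02, "rz": 0}], "jaw": 5.0, "newtons": 40}}

```text
clock: 0.98
position: [0.4657, -0.2806, 0.2202]
ee_rot: [-1.347, 0.971, -0.963]
force: [1.0, -0.8, -0.0]
width: 0.544
```

```bash
python3 - <<'E'
from h import *
to([.498,-.2425,.16],down(19))
E
```

```text
clock 0.97 pos [ 0.4657 -0.2806  0.2202] w 0.5439824532074029 F [ 1.0454 -0.8259 -0.0076] joints [ 0.5352  0.3161 -0.1188  1.7649  0.0423  1.0683 -0.8442]
shift cm [-2.5577  6.0125  4.2999]
turn [ 0.004  -0.0067 -0.0034]
```

>>> {"fn": "move_arm", "kwargs": {"series": [{"x": -2.55, "y": 2.0, "z": 4.3, "rx": 0, "ry": 0, "rz": 0}, {"x": 0, "y": 4.0, "z": 0, "rx": 0, "ry": 0, "rz": 0}, {"x": 0, "y": 0, "z": 0, "rx": 0, "ry": 0, "rz": 0}]}}

```text
clock: 1.35
position: [0.5021, -0.2356, 0.1588]
ee_rot: [-1.347, 0.965, -0.956]
force: [-0.9, 0.6, -0.8]
width: 0.544
```

```bash
python3 - <<'E'
from h import *
to([.498,-.2425,.074],down(19))
for n in("scene","top"):
    im=arm.get_image(n)
    c=im[190:290,150:270] if n=="scene" else im[180:280,350:450]
    cv2.imwrite(f"pics/g1{n}.png",cv2.resize(c,None,fx=5,fy=5,interpolation=cv2.INTER_CUBIC))
E
```

```text
clock 1.35 pos [ 0.5021 -0.2356  0.1588] w 0.5444425539598932 F [-0.9487  0.6014 -0.8295] joints [ 0.4487  0.3956 -0.1401  1.8146  0.0634  0.9406 -0.9559]
shift cm [ 0.5599  8.4752 -0.5958]
turn [ 0.0022  0.0016 -0.005 ]
```

View pics/g1scene.png

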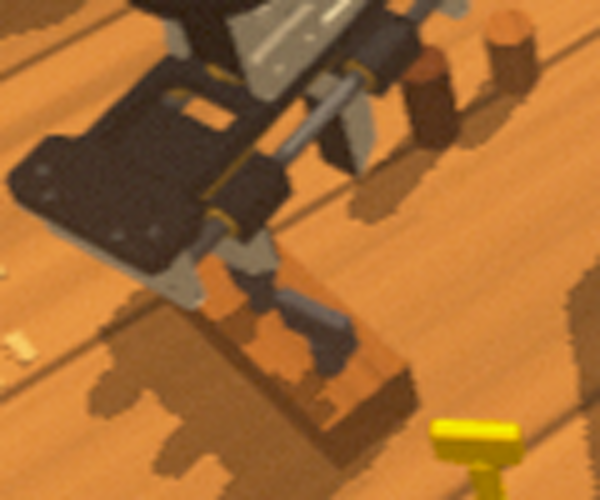

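View pics/g1top.png

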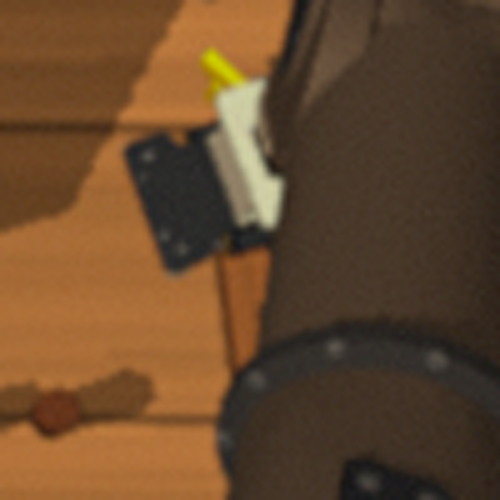

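The scene crop shows the gripper above the block, lined up with the key handle, which reaches from (275,290) to (355,325) in the crop. The neighbouring punches are clear of the fingers. Next I correct the 6 mm offset and go down.

>>> {"fn": "move_arm", "kwargs": {"series": [{"x": 0.56, "y": 1.0, "z": -0.6, "rx": 0, "ry": 0, "rz": 0}, {"x": 0, "y": 2.0, "z": 0, "rx": 0, "ry": 0, "rz": 0}, {"x": 0, "y": 0, "z": 0, "rx": 0, "ry": 0, "rz": 0}]}}

```text
clock: 1.82
position: [0.5007, -0.2484, 0.1344]
ee_rot: [-1.344, 0.959, -0.969]
force: [-0.1, 0.5, 0.1]
width: 0.544
```

```bash
python3 - <<'E'
from h import *
to([.498,-.2425,.074],down(19))
E
```

```text
clock 1.82 pos [ 0.5007 -0.2484  0.1344] w 0.5438830069774188 F [-0.1248  0.4702  0.1085] joints [ 0.4654  0.423  -0.1342  1.8415  0.0702  0.8749 -0.9448]
shift cm [-0.6679  6.0406 -0.0966]
turn [-0.006  -0.0039  0.0034]
```

>>> {"fn": "move_arm", "kwargs": {"series": [{"x": -0.45, "y": 0.5, "z": -0.1, "rx": 0, "ry": 0, "rz": 0}, {"x": 0, "y": 1.5, "z": 0, "rx": 0, "ry": 0, "rz": 0}, {"x": 0, "y": 0, "z": 0, "rx": 0, "ry": 0, "rz": 0}, {"x": 0, "y": 0, "z": 0, "rx": 0, "ry": 0, "rz": 0}]}}

```text
clock: 2.33
position: [0.4986, -0.2458, 0.115]
ee_rot: [-1.343, 0.958, -0.973]
force: [0.2, -1.0, -0.8]
width: 0.546
```

```bash
python3 - <<'E'
from h import *
to([.498,-.2425,.074],down(19))
E
```

```text
clock 2.33 pos [ 0.4986 -0.2458  0.115 ] w 0.5459222541498563 F [ 0.2435 -0.9691 -0.8496] joints [ 0.4608  0.441  -0.1328  1.8706  0.0762  0.8253 -0.9554]
shift cm [-0.3552  4.1025  0.0143]
turn [-0.0079 -0.0056  0.0055]
```

>>> {"fn": "move_arm", "kwargs": {"series": [{"x": -0.3, "y": 1.5, "z": 0, "rx": 0, "ry": 0, "rz": 0}, {"x": 0, "y": 1.5, "z": 0, "rx": 0, "ry": 0, "rz": 0}, {"x": 0, "y": 1.0, "z": 0, "rx": 0, "ry": 0, "rz": 0}, {"x": 0, "y": 0, "z": 0, "rx": 0, "ry": 0, "rz": 0}]}}

```text
clock: 2.82
position: [0.4978, -0.2425, 0.0717]
ee_rot: [-1.343, 0.958, -0.972]
force: [-0.4, 0.2, -1.0]
width: 0.546
```

```bash
python3 - <<'E'
from h import *
to([.498,-.2425,.074],down(19))
im=arm.get_image("scene")
c=im[190:290,150:270]
cv2.imwrite(f"pics/g2.png",cv2.resize(c,None,fx=5,fy=5,interpolation=cv2.INTER_CUBIC))
E
```

```text
clock 2.83 pos [ 0.4978 -0.2425  0.0717] w 0.5462230751973289 F [-0.3971  0.2202 -0.9838] joints [ 0.4511  0.4963 -0.1278  1.9127  0.0901  0.7293 -0.9725]
shift cm [ 0.0038 -0.2251  0.0188]
turn [-0.0073 -0.0051  0.0049]
```

View pics/g2.png

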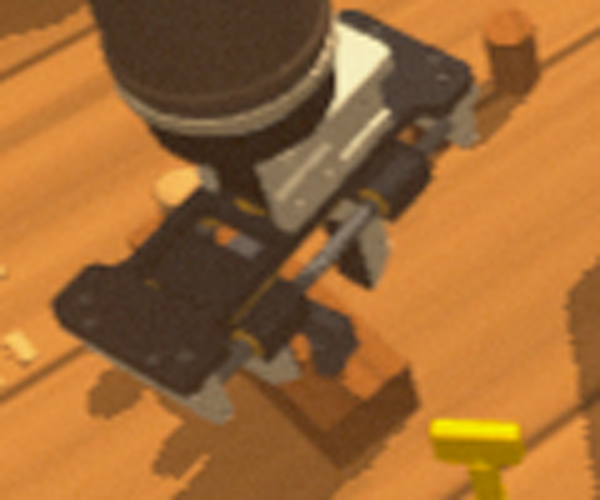

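The key's handle shows between the fingers at crop (330,335). Closing.

>>> {"fn": "move_arm", "kwargs": {"series": [{"x": 0, "y": -0.15, "z": 0, "rx": 0, "ry": 0, "rz": 0}, {"x": 0, "y": 0, "z": 0, "rx": 0, "ry": 0, "rz": 0}, {"x": 0, "y": 0, "z": 0, "rx": 0, "ry": 0, "rz": 0}, {"x": 0, "y": 0, "z": 0, "rx": 0, "ry": 0, "rz": 0}], "jaw": 0, "newtons": 50}}

```text
clock: 3.38
position: [0.4989, -0.2431, 0.075]
ee_rot: [-1.342, 0.956, -0.974]
force: [0.5, 0.1, -0.7]
width: 0.158
```

>>> {"fn": "move_arm", "kwargs": {"series": [{"x": 0, "y": 0, "z": 0, "rx": 0, "ry": 0, "rz": 0}, {"x": 0, "y": 0, "z": 0, "rx": 0, "ry": 0, "rz": 0}, {"x": 0, "y": 0, "z": 0, "rx": 0, "ry": 0, "rz": 0}]}}

```text
clock: 3.75
position: [0.4989, -0.2431, 0.0751]
ee_rot: [-1.342, 0.956, -0.974]
force: [0.9, 0.9, -0.2]
width: 0.102
```

Width is 0.102, about 9.4 mm, which matches the 10 mm handle. Lifting straight up.

>>> {"fn": "move_arm", "kwargs": {"series": [{"x": 0, "y": -1.0, "z": 0, "rx": 0, "ry": 0, "rz": 0}, {"x": 0, "y": -1.5, "z": 0, "rx": 0, "ry": 0, "rz": 0}, {"x": 0, "y": -2.5, "z": 0, "rx": 0, "ry": 0, "rz": 0}, {"x": 0, "y": -4, "z": 0, "rx": 0, "ry": 0, "rz": 0}, {"x": 0, "y": -4, "z": 0, "rx": 0, "ry": 0, "rz": 0}, {"x": 0, "y": 0, "z": 0, "rx": 0, "ry": 0, "rz": 0}]}}

```text
clock: 4.5
position: [0.4977, -0.2425, 0.2142]
ee_rot: [-1.341, 0.953, -0.976]
force: [-0.7, -0.0, -0.7]
width: 0.1
```

```bash
python3 - <<'E'
from h import *
o,M=to([.498,-.2425,.2],down(19))
im=arm.get_image("scene")
u,v=proj("scene",o["position"]-[0,0,.02]).astype(int);print(u,v)
c=im[v-45:v+55,u-50:u+50]
cv2.imwrite(f"pics/g3.png",cv2.resize(c,None,fx=6,fy=6,interpolation=cv2.INTER_CUBIC))
E
```

```text
clock 4.5 pos [ 0.4977 -0.2425  0.2142] w 0.10007727811748064 F [-0.7298 -0.0184 -0.6792] joints [ 0.4647  0.3273 -0.1399  1.7655  0.0514  1.0379 -0.9376]
shift cm [-0.0051  1.4165  0.0097]
turn [-0.0118 -0.0051  0.0084]
202 223
```

View pics/g3.png

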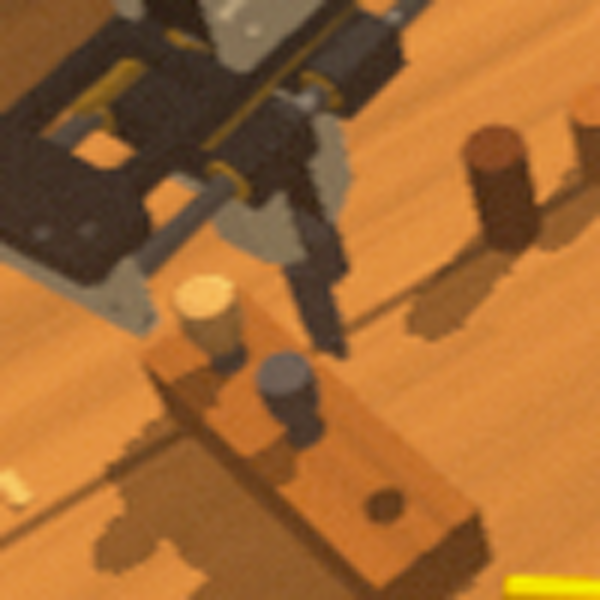

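The key is clear of the hole and held; its tip is at scene (207.8,237.2), and both punches are undisturbed. Next I measure the slot direction and the housing yaw.

```bash
python3 - <<'E'
from h import *
t=cv2.imread("pics/top0.png");s=cv2.imread("pics/scene0.png")
for n,im,(u,v) in(("top",t,(280,211)),("scene",s,(343,176))):
    w=14 if n=="top" else 16
    c=im[v-w:v+w,u-w:u+w]
    cv2.imwrite(f"pics/rot_{n}.png",cv2.resize(c,None,fx=20,fy=20,interpolation=cv2.INTER_CUBIC))
    hsv=cv2.cvtColor(im,cv2.COLOR_BGR2HSV)[v-9:v+9,u-12:u+12]
    for r in range(18): print(n,v-9+r,' '.join(f"{int(x):3d}" for x in im[v-9+r,u-12:u+12,2]))
# hinge line & edges
TL=lambda a:uc(a,(245,165),7)
a,b=plane("top",TL((85,30)),.168),plane("top",TL((698,55)),.168);print(a,b,np.degrees(np.arctan2(-(a-b)[0],(a-b)[1])))
E
```

```text
top 202 126 127 129 129 127 111  92  77  61  56  49  48  45  43  36  31  45  68  90 108 118 123 123 124
top 203 127 128 126 130 116  91  63  58  59  63  63  60  61  61  54  43  31  37  55  78  94 109 116 124
top 204 126 128 130 126 104  73  59  62  70  74  75  69  68  73  75  66  52  39  33  50  72  85  96 114
top 205 127 129 128 118  91  63  59  78  98 102  98  95  94  93  91  86  75  58  39  38  54  74  80  93
top 206 129 128 128 112  75  54  50  99 145 148 140 133 129 125 119 110  96  68  47  39  49  68  78  80
top 207 129 128 124 101  67  38  51 126 183 185 174 157 158 160 156 153 128  78  51  49  43  62  76  76
top 208 129 129 120  88  54  26  59 134 189 189 166 144 159 181 187 184 153  77  42  55  50  57  75  76
top 209 132 130 118  81  50  27  71 141 188 186 156 121 142 179 191 187 147  71  37  60  53  56  75  77
top 210 132 129 117  77  45  30  79 147 188 185 153 119 139 180 191 183 144  65  34  58  61  61  75  79
top 211 128 131 117  82  48  37  91 159 188 182 144 110 139 183 192 181 138  57  29  56  63  68  77  78
top 212 129 130 120  89  56  40  98 162 191 180 139 108 139 
[... 2048 characters left out ...]
e 179 143 128 105  95  95 100 105 107  96  90  83  85  77  80  79  80  82  83  82  90  85  89 113 143
scene 180 144 133 100  75  79  80  80  78  75  79  80  79  79  79  84  82  81  83  84  85  90  98 139 161
scene 181 141 173 156  73  73  76  76  75  79  78  78  78  79  78  82  81  82  82  88  90 108 140 158 156
scene 182 146 154 133  90  76  76  76  76  80  80  80  77  80  79  81  79  78  82 109 122 138 158 155 157
scene 183 150 133 101  88  73  76  75  80  79  74  81  82  78  79  81  86  93 109 138 157 159 158 158 159
scene 184 133 105 103  95  76  75  78  74  76  76  77  79  81  89  96 122 145 157 158 156 157 157 157 156
[0.6462 0.2    0.168 ] [ 0.637  -0.0592  0.168 ] -2.0341248763388675
```

View pics/rot_top.png

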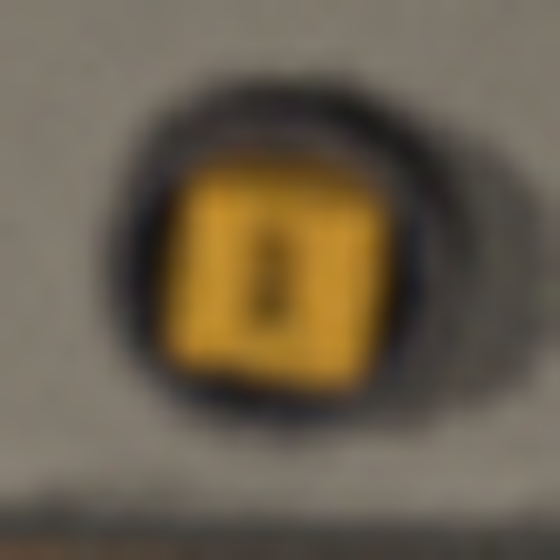

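View pics/rot_scene.png

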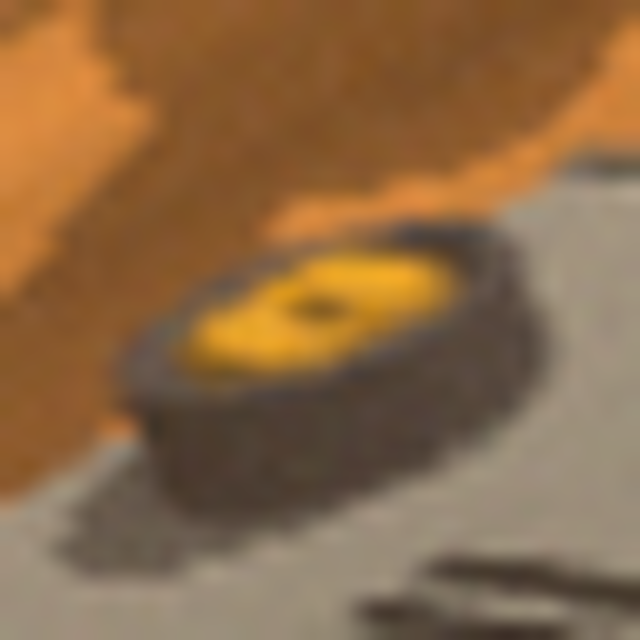

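```bash
cat >> h.py <<'E'
psi=-1.7;th=35
Rh=R.from_euler('z',psi,degrees=True)
n=Rh.apply([-np.sin(np.radians(th)),0,np.cos(np.radians(th))]);xh=Rh.apply([np.cos(np.radians(th)),0,np.sin(np.radians(th))]);yh=np.cross(n,xh)
def onface(name,px,p0):
    o,d=ray(name,px);return o+d*(n@(p0-o))/(n@d)
def slotR(a): # rotor rad cw from upslope ; z_tool = -slot
    s=R.from_rotvec(-n*a).apply(xh);z=-s;y=-n;return np.c_[np.cross(y,z),y,z]
def rows(p0,R0,p1,R1,N):
    rv=R.from_matrix(R0.T@R1).as_rotvec();Rc=R0;out=[]
    for i in range(N):
        d=Rc.T@(p1-p0)/N*100;out.append((d.round(2),(rv/N).round(3)));Rc=Rc@R.from_rotvec(rv/N).as_matrix()
    for o in out:print(*o)
E
python3 - <<'E'
from h import *
F,g=tri((342.5,175.1),(279.1,210.3));print("face",F,g)
f=lambda p:onface("top",np.array(p)/20+[266,197]-.475,F)
for a,b in(((165,355),(185,170)),((365,385),(390,180)),((165,355),(360,390)),((262,315),(270,235))):
    d=f(b)-f(a);print(np.linalg.norm(d)*1e3,"ang cw from upslope",np.arctan2(-(d@yh),d@xh))
# ring ellipse, outer in top 20x: left 110,right 470?
print("mallet",plane("top",(212,257),.1),"dowels",plane("top",(345,263),.05))
o,M=to([.476,.139,.26],down(173))
p=o["position"];rows(p,M,np.array([.47,.139,.26]),down(173),15)
Rs=slotR(.09);print("slerp remaining",R.from_matrix(down(173).T@Rs).as_rotvec())
E
```

```text
face [0.5335 0.1369 0.1113] 0.0014027926851777265
30.88387218085977 ang cw from upslope 0.11470144812118571
34.28507935105851 ang cw from upslope 0.11856418779164057
30.044465167885075 ang cw from upslope 1.7261991155757366
13.344240935342551 ang cw from upslope 0.10352370420007447
mallet [0.3912 0.3343 0.1   ] dowels [ 0.381  -0.0653  0.05  ]
clock 4.55 pos [ 0.4968 -0.2422  0.2124] w 0.0980241246158456 F [ 0.2482 -0.0061 -1.0933] joints [ 0.4646  0.3288 -0.1398  1.7678  0.0515  1.0367 -0.9377]
shift cm [-36.7418  -4.9018  10.3062]
turn [ 0.006  -2.6928  0.0152]
[-2.46 -0.33  0.65] [ 0.    -0.18   0.001]
[-2.31 -0.32  1.08] [ 0.    -0.18   0.001]
[-2.08 -0.32  1.47] [ 0.    -0.18   0.001]
[-1.78 -0.32  1.82] [ 0.    -0.18   0.001]
[-1.43 -0.32  2.11] [ 0.    -0.18   0.001]
[-1.03 -0.31  2.33] [ 0.    -0.18   0.001]
[-0.6  -0.31  2.48] [ 0.    -0.18   0.001]
[-0.14 -0.31  2.54] [ 0.    -0.18   0.001]
[ 0.31 -0.31  2.53] [ 0.    -0.18   0.001]
[ 0.76 -0.31  2.43] [ 0.    -0.18   0.001]
[ 1.18 -0.31  2.26] [ 0.    -0.18   0.001]
[ 1.56 -0.31  2.01] [ 0.    -0.18   0.001]
[ 1.9  -0.31  1.7 ] [ 0.    -0.18   0.001]
[ 2.17 -0.31  1.33] [ 0.    -0.18   0.001]
[ 2.37 -0.31  0.93] [ 0.    -0.18   0.001]
slerp remaining [-0.6083 -0.0024 -0.0557]
```

The rotor's edges and slot all give about 0.11 rad clockwise from upslope, and the face is at (0.5335, 0.137, 0.111). Now I carry the key over high, yawing as it goes.

>>> {"fn": "move_arm", "kwargs": {"series": [{"x": -2.46, "y": -0.6, "z": 0.65, "rx": 0, "ry": -0.18, "rz": 0}, {"x": -2.31, "y": -0.6, "z": 1.08, "rx": 0, "ry": -0.18, "rz": 0}, {"x": -2.08, "y": -0.6, "z": 1.47, "rx": 0, "ry": -0.18, "rz": 0}, {"x": -1.78, "y": -0.6, "z": 1.82, "rx": 0, "ry": -0.18, "rz": 0}, {"x": -1.43, "y": -0.6, "z": 2.11, "rx": 0, "ry": -0.18, "rz": 0}, {"x": -1.03, "y": -0.6, "z": 2.33, "rx": 0, "ry": -0.18, "rz": 0}, {"x": -0.6, "y": -0.3, "z": 2.48, "rx": 0, "ry": -0.18, "rz": 0}, {"x": -0.14, "y": -0.3, "z": 2.54, "rx": 0, "ry": -0.18, "rz": 0}, {"x": 0.31, "y": -0.3, "z": 2.53, "rx": 0, "ry": -0.18, "rz": 0}, {"x": 0.76, "y": 0, "z": 2.43, "rx": 0, "ry": -0.18, "rz": 0}, {"x": 1.18, "y": 0, "z": 2.26, "rx": 0, "ry": -0.18, "rz": 0}, {"x": 1.56, "y": 0, "z": 2.01, "rx": 0, "ry": -0.18, "rz": 0}]}}

```text
clock: 6.05
position: [0.4556, 0.0692, 0.2497]
ee_rot: [-1.431, -0.759, 0.772]
force: [0.5, -0.3, -0.4]
width: 0.099
```

```bash
python3 - <<'E'
from h import *
Rs=slotR(.11);F=np.array([.5335,.137,.1113]);T=F+n*.105
o,M=to(T,Rs)
rows(o["position"],M,T,Rs,6)
E
```

```text
clock 6.05 pos [0.4556 0.0692 0.2497] w 0.09858119191008392 F [ 0.4558 -0.2614 -0.4241] joints [ 0.3198  0.2204 -0.6901  1.8673  0.1561  1.1161  0.5542]
shift cm [6.8112 5.2018 2.3641]
turn [-0.5875 -0.433  -0.2077]
[1.14 0.87 0.39] [-0.098 -0.072 -0.035]
[1.13 0.87 0.4 ] [-0.098 -0.072 -0.035]
[1.13 0.87 0.4 ] [-0.098 -0.072 -0.035]
[1.13 0.87 0.4 ] [-0.098 -0.072 -0.035]
[1.13 0.87 0.41] [-0.098 -0.072 -0.035]
[1.13 0.87 0.41] [-0.098 -0.072 -0.035]
```

>>> {"fn": "move_arm", "kwargs": {"series": [{"x": 1.13, "y": 0.5, "z": 0.4, "rx": -0.098, "ry": -0.072, "rz": -0.035}, {"x": 1.13, "y": 0.7, "z": 0.4, "rx": -0.098, "ry": -0.072, "rz": -0.035}, {"x": 1.13, "y": 0.8, "z": 0.4, "rx": -0.098, "ry": -0.072, "rz": -0.035}, {"x": 1.13, "y": 0.8, "z": 0.4, "rx": -0.098, "ry": -0.072, "rz": -0.035}, {"x": 1.13, "y": 0.5, "z": 0.4, "rx": -0.098, "ry": -0.072, "rz": -0.035}, {"x": 0.8, "y": 0.3, "z": 0.3, "rx": -0.098, "ry": -0.072, "rz": -0.035}, {"x": 0, "y": 0, "z": 0, "rx": 0, "ry": 0, "rz": 0}, {"x": 0, "y": 0, "z": 0, "rx": 0, "ry": 0, "rz": 0}]}}

```text
clock: 7.05
position: [0.464, 0.1355, 0.2075]
ee_rot: [-1.671, -1.538, 0.747]
force: [0.1, 0.7, -1.7]
width: 0.101
```

```bash
python3 - <<'E'
from h import *
Rs=slotR(.11);F=np.array([.5335,.137,.1113]);T=F+n*.105
o,M=to(T,Rs)
for nm in("scene","top"):
    im=arm.get_image(nm);cv2.imwrite(f"pics/p1{nm}_full.png",im)
    print(nm,"tcp",proj(nm,o["position"]),"tip",proj(nm,o["position"]+M[:,1]*.067),"face",proj(nm,F))
    u,v=proj(nm,F).astype(int)
    cv2.imwrite(f"pics/p1{nm}.png",cv2.resize(im[v-50:v+25,u-50:u+50],None,fx=8,fy=8,interpolation=cv2.INTER_CUBIC))
E
```

```text
clock 7.05 pos [0.464  0.1355 0.2075] w 0.10061680395635239 F [ 0.1036  0.6553 -1.7225] joints [ 0.0633  0.046  -0.7494  2.3597  1.0259  0.48   -0.1109]
shift cm [ 0.37    1.3649 -0.1423]
turn [-0.0102  0.0053  0.0009]
scene tcp [325.517  133.6796] tip [334.2472 157.8138] face [342.2739 175.1325]
top tcp [275.0132 227.6059] tip [277.9199 217.93  ] face [278.8815 210.1465]
```

View pics/p1scene.png

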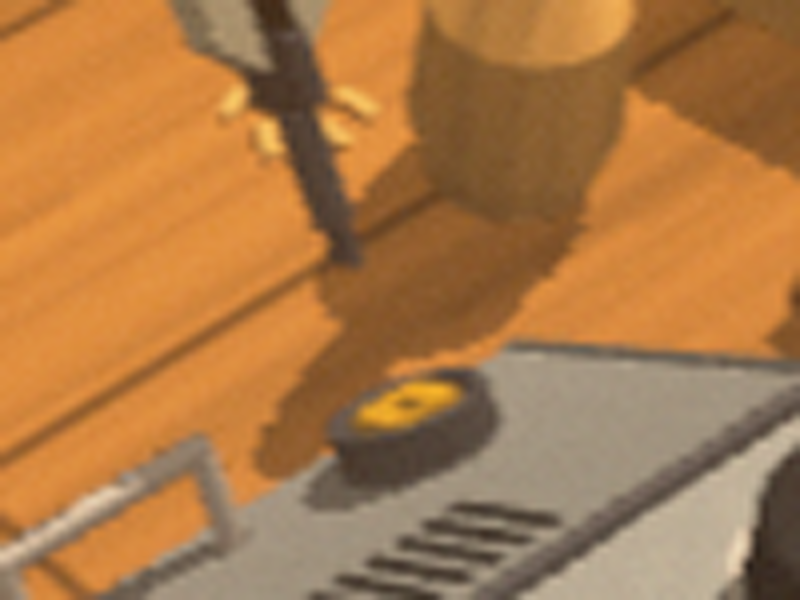

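View pics/p1top.png

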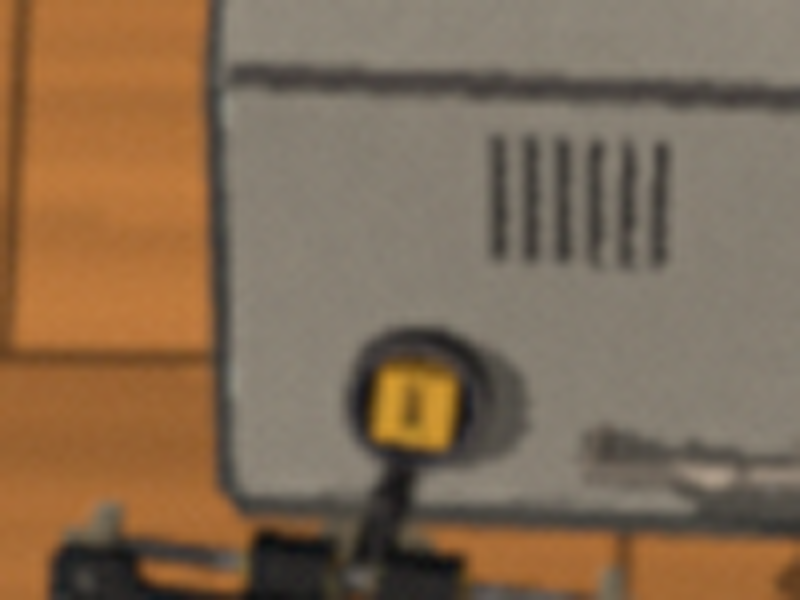

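```bash
python3 - <<'E'
from h import *
o,M=to([0,0,0])
t,g=tri((334.7,157.3),(277.8,217.1));F,_=tri((342.5,175.1),(279.1,210.3))
print("tip",t,g,"exp",o["position"]+M[:,1]*.067)
d=F-t
print("tip->face in tool cm",M.T@d*100, "along n",d@n, "exp", M.T@(F-(o["position"]+M[:,1]*.067))*100)
E
```

```text
clock 7.15 pos [0.4645 0.1354 0.2079] w 0.10344741228006595 F [ 0.1354  0.2894 -1.0635] joints [ 0.0639  0.046  -0.7494  2.3594  1.0279  0.4797 -0.1129]
shift cm [-20.0545  -8.9613  47.8638]
tip [0.5036 0.1344 0.1555] 0.0003533584258101542 exp [0.5025 0.1345 0.1526]
tip->face in tool cm [0.3169 5.3281 0.0831] along n -0.053267190895653314 exp [ 0.345   5.1612 -0.1717]
```

In the scene crop the tip is at (345,262), pixel (334.7,157.3); in the top crop it is at (402,460), pixel (277.8,217.1). Both agree with the kinematics to within 3 mm, and the key barely leans. I'll close to about 12 mm and look again.

>>> {"fn": "move_arm", "kwargs": {"series": [{"x": 0.15, "y": 1.0, "z": 0, "rx": -0.01, "ry": 0.005, "rz": 0}, {"x": 0.15, "y": 1.4, "z": 0, "rx": 0, "ry": 0, "rz": 0}, {"x": 0, "y": 1.2, "z": 0, "rx": 0, "ry": 0, "rz": 0}, {"x": 0, "y": 0, "z": 0, "rx": 0, "ry": 0, "rz": 0}, {"x": 0, "y": 0, "z": 0, "rx": 0, "ry": 0, "rz": 0}]}}

```text
clock: 7.78
position: [0.4892, 0.136, 0.1795]
ee_rot: [-1.684, -1.529, 0.726]
force: [-0.0, 0.0, -1.4]
width: 0.1
```

```bash
cat > look.py <<'E'
import sys
from h import *
tag=sys.argv[1]
Rs=slotR(.11);F=np.array([.5335,.137,.1113]);T=F+n*.053
o,M=to(T,Rs)
for nm in("scene","top"):
    im=arm.get_image(nm);cv2.imwrite(f"pics/{tag}{nm}_full.png",im)
    print(nm,"tcp",proj(nm,o["position"]),"tip",proj(nm,o["position"]+M[:,1]*.067),"face",proj(nm,F))
    u,v=(342,170) if nm=="scene" else (279,212)
    cv2.imwrite(f"pics/{tag}{nm}.png",cv2.resize(im[v-30:v+20,u-30:u+30],None,fx=12,fy=12,interpolation=cv2.INTER_CUBIC))
E
python3 look.py p2
```

```text
clock 7.78 pos [0.4892 0.136  0.1795] w 0.10023416548587741 F [-0.0039  0.0153 -1.4369] joints [ 0.0218  0.1548 -0.7228  2.3648  1.2797  0.5054 -0.3679]
shift cm [0.1994 2.8288 0.3101]
turn [-0.0004 -0.0125 -0.0032]
scene tcp [331.8941 147.0874] tip [340.429  170.7328] face [342.2739 175.1325]
top tcp [276.2207 220.5331] tip [279.1175 211.2123] face [278.8815 210.1465]
```

View pics/p2scene.png

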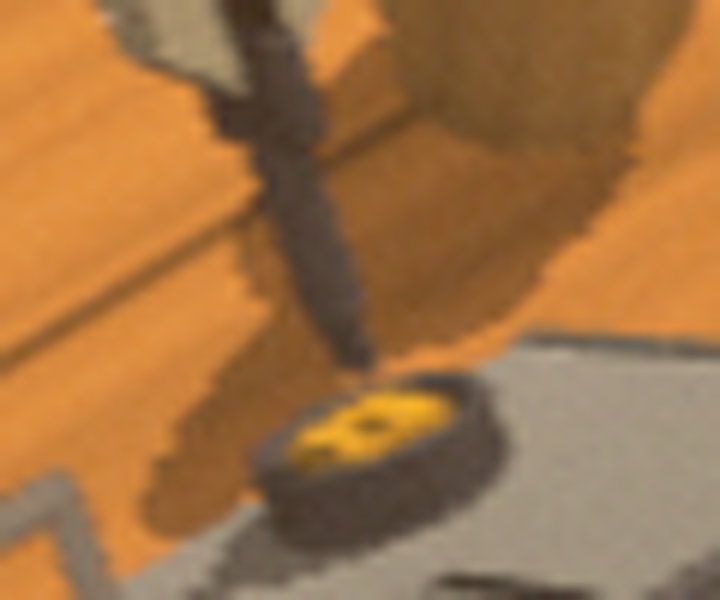

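View pics/p2top.png

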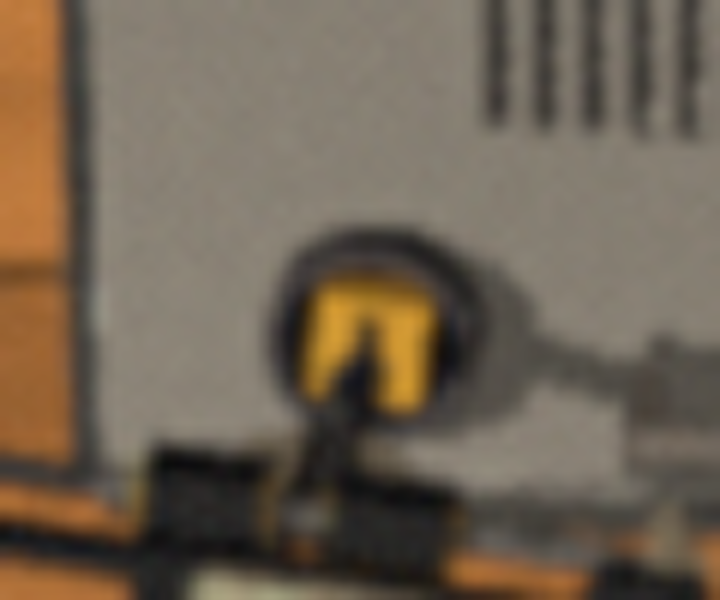

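```bash
python3 - <<'E'
from h import *
a=cv2.imread("pics/top0.png");b=cv2.imread("pics/p2top_full.png");c=cv2.imread("pics/p1top_full.png")
for r in range(205,222): print(r,a[r,274:286,2],b[r,272:286,2],c[r,272:286,2])
a=cv2.imread("pics/p2scene_full.png")
for r in range(160,180): print(r,a[r,330:352,2])
# effect of 1 mm moves in px
o=arm.observe();M=R.from_rotvec(o["ee_rot"]).as_matrix();X=o["position"]+M[:,1]*.067
for nm in P:
  for k in range(3): print(nm,"xyz"[k],proj(nm,X+M[:,k]*.001)-proj(nm,X))
E
```

```text
205 [ 59  78  98 102  98  95  94  93  91  86  75  58] [ 98  71  63  82 105 107 107 103 102 101 101  93  82  60] [ 95  69  62  79 105 106 107 103  97 101 100  92  78  62]
206 [ 50  99 145 148 140 133 129 125 119 110  96  68] [ 83  58  55 109 156 159 151 143 140 134 128 120 102  75] [ 82  54  56 107 154 158 151 142 139 132 124 120 105  76]
207 [ 51 126 183 185 174 157 158 160 156 153 128  78] [ 73  41  58 133 196 200 187 170 171 172 171 164 138  84] [ 74  40  58 132 195 199 185 168 171 171 168 163 137  83]
208 [ 59 134 189 189 166 144 159 181 187 184 153  77] [ 62  30  66 142 202 206 177 146 164 192 202 199 163  84] [ 61  30  64 142 201 204 176 153 170 189 202 197 163  84]
209 [ 71 141 188 186 156 121 142 179 191 187 147  71] [ 51  29  76 150 202 203 162 105 134 190 209 199 149  68] [ 51  30  74 151 199 200 169 134 154 191 205 199 158  77]
210 [ 79 147 188 185 153 119 139 180 191 183 144  65] [ 49  33  89 162 204 196 147  85 124 190 209 188 125  51] [ 48  34  86 160 201 198 162 126 151 193 205 198 153  70]
211 [ 91 159 188 182 144 110 139 183 192 181 138  57] [ 54  39 100 171 195 166 1
[... 3125 characters left out ...]
138 139 140 127 117 115 149 207 222 211 213 225 231 232 221
 196 150 107 100]
175 [137 136 142 140 140 133 120 151 178 215 230 193 149 146 180 209 195 176
 158 123  96  92]
176 [138 140 141 136 119 111 139 207 232 230 233 229 208 201 194 168 150 121
 100  89  90  92]
177 [142 144 132 119 107 121 147 151 143 148 201 221 206 185 144 120  98  92
  86  90  92  89]
178 [142 148 127 105 103 104 119 121 129 129 145 144 136 118  87  81  80  86
  85  87  86  91]
179 [145 146 133  99  81  80  86 100 106  97  91  88  80  81  83  81  80  83
  87  88  88  87]
scene x [ 0.3099 -0.1666]
scene y [0.1246 0.3446]
scene z [-0.1907 -0.0406]
top x [-0.3307 -0.0497]
top y [ 0.0413 -0.1331]
top z [-0.0365  0.3017]
```

Scene: the tip is at (341.1,170.0) and the slot at (342.5,175.1). Top: the tang centre is near (279.0,211.3) and the slot is at (279.1,210.3). Solving both gives remaining shifts of x≈1.3 mm, z≈3.7 mm and y≈15 mm; kinematics gives 2.0, 3.1 and 14. I'll go with x 1.6 and z 3.3, then close in slowly.

>>> {"fn": "move_arm", "kwargs": {"series": [{"x": 0.13, "y": 0, "z": 0.27, "rx": 0, "ry": -0.012, "rz": 0}, {"x": 0, "y": 0.5, "z": 0, "rx": 0, "ry": 0, "rz": 0}, {"x": 0, "y": 0, "z": 0, "rx": 0, "ry": 0, "rz": 0}, {"x": 0, "y": 0, "z": 0, "rx": 0, "ry": 0, "rz": 0}]}}

```text
clock: 8.38
position: [0.49, 0.1378, 0.1746]
ee_rot: [-1.683, -1.539, 0.737]
force: [-0.3, 0.4, -0.6]
width: 0.103
```

```bash
python3 look.py p3
```

```text
clock 8.38 pos [0.49   0.1378 0.1746] w 0.10330793771032946 F [-0.2558  0.426  -0.5655] joints [ 0.0104  0.1695 -0.7213  2.3699  1.3183  0.5133 -0.3992]
shift cm [0.0445 2.3775 0.0746]
turn [ 0.0015  0.0007 -0.0028]
scene tcp [332.5273 148.4106] tip [341.0436 171.9269] face [342.2739 175.1325]
top tcp [275.8006 220.5449] tip [278.7009 211.2191] face [278.8815 210.1465]
```

View pics/p3scene.png

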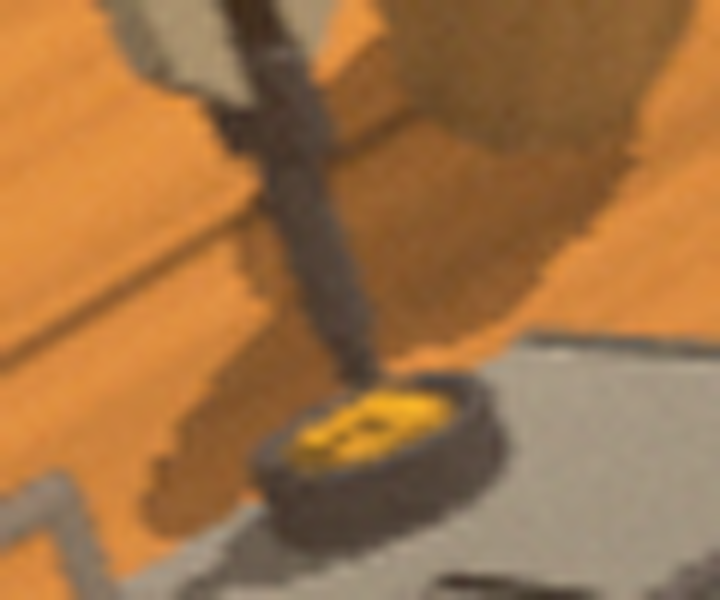

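View pics/p3top.png

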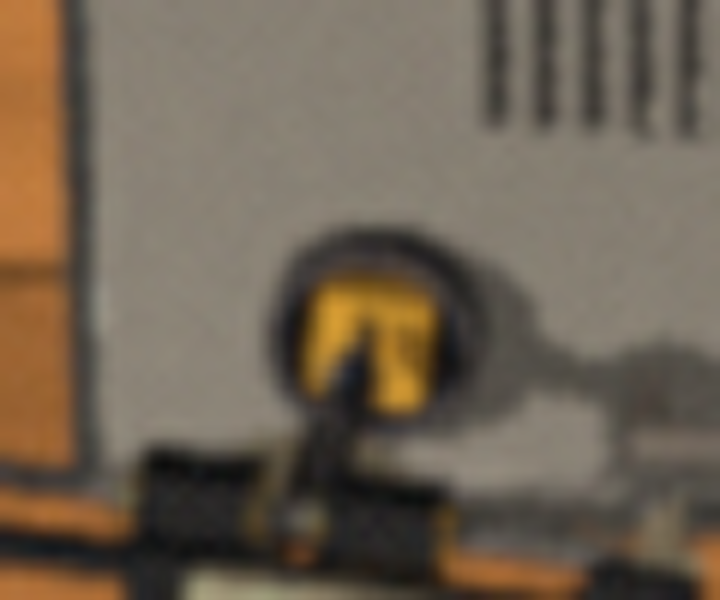

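>>> {"fn": "move_arm", "kwargs": {"series": [{"x": 0, "y": 0.4, "z": 0.09, "rx": 0, "ry": 0, "rz": 0}, {"x": 0, "y": 0.3, "z": 0, "rx": 0, "ry": 0, "rz": 0}, {"x": 0, "y": 0.3, "z": 0, "rx": 0, "ry": 0, "rz": 0}, {"x": 0, "y": 0, "z": 0, "rx": 0, "ry": 0, "rz": 0}]}}

```text
clock: 8.98
position: [0.4953, 0.1382, 0.1656]
ee_rot: [-1.683, -1.54, 0.737]
force: [-7.1, -0.7, 7.5]
width: 0.107
```

```bash
python3 look.py p4
```

```text
clock 8.97 pos [0.4953 0.1382 0.1656] w 0.10698704766331919 F [-7.0978 -0.6731  7.4837] joints [ 0.0008  0.1985 -0.7133  2.3732  1.382   0.5208 -0.4584]
shift cm [ 0.002   1.341  -0.0137]
turn [ 0.0022  0.0012 -0.0022]
scene tcp [333.8311 152.0339] tip [342.3013 175.3554] face [342.2739 175.1325]
top tcp [276.0948 219.3036] tip [278.9498 210.0809] face [278.8815 210.1465]
```

View pics/p4scene.png

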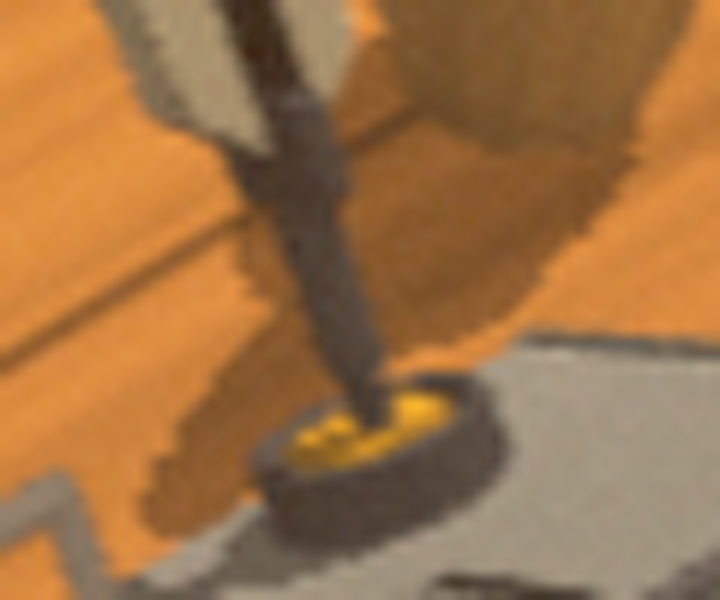

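View pics/p4top.png

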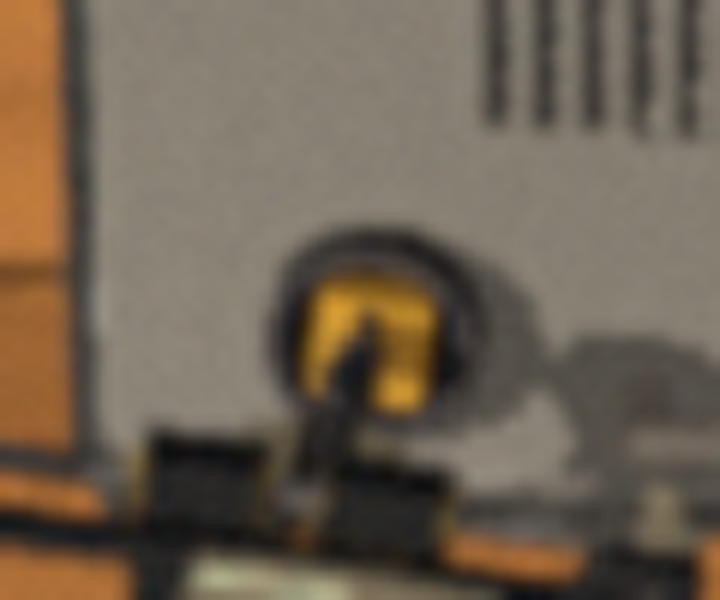

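```bash
python3 - <<'E'
from h import *
a=cv2.imread("pics/top0.png");b=cv2.imread("pics/p4top_full.png")
for r in range(206,217): print(r,a[r,274:286,2],b[r,272:286,2])
a=cv2.imread("pics/p4scene_full.png");b=cv2.imread("pics/scene0.png")
for r in range(168,180): print(r,a[r,332:352,2],b[r,332:352,2])
E
```

```text
206 [ 50  99 145 148 140 133 129 125 119 110  96  68] [ 81  55  56 109 158 161 152 142 137 134 130 122 103  76]
207 [ 51 126 183 185 174 157 158 160 156 153 128  78] [ 73  40  61 135 196 203 183 154 159 168 166 162 139  84]
208 [ 59 134 189 189 166 144 159 181 187 184 153  77] [ 61  33  65 144 204 204 168 113 126 168 181 184 161  85]
209 [ 71 141 188 186 156 121 142 179 191 187 147  71] [ 51  30  75 153 198 184 140  78  89 131 149 153 137  69]
210 [ 79 147 188 185 153 119 139 180 191 183 144  65] [ 51  33  89 158 181 138  92  59  75 114 131 133 110  52]
211 [ 91 159 188 182 144 110 139 183 192 181 138  57] [ 52  40  97 157 155  96  45  39  63 105 130 129  99  43]
212 [ 98 162 191 180 139 108 139 179 193 179 123  47] [ 61  44  99 138 107  51  29  35  76 120 138 129  94  40]
213 [107 171 188 181 156 145 159 180 192 171 111  43] [ 72  50  98 133  79  35  25  38 100 158 169 152  96  38]
214 [ 98 155 164 167 165 168 168 178 187 168  99  46] [ 89  64  90 118  75  43  28  50 118 181 203 179 105  46]
215 [ 71  86  92  97 116 132 143 155 164 143  84  54] [112  80  69  72  63  51  33  52 112 1
[... 1459 characters left out ...]
75 148 117
  92  87]
176 [140 134 120 110 138 207 200 152 150 158 160 186 193 167 149 121 101  92
  87  90] [138 128 114 107 135 203 228 230 233 225 202 193 190 163 143 117  99  89
  89  87]
177 [137 114 109 120 132 139 143 148 153 183 206 182 144 120  97  94  87  88
  89  89] [134 112 103 117 139 176 203 215 224 213 203 180 144 117  98  90  85  88
  86  86]
178 [127 103 103 105 118 128 127 139 154 149 134 117  91  83  81  87  84  87
  89  92] [125 104 105 103 116 122 122 138 150 140 129 116  85  78  81  80  87  87
  89  86]
179 [129  96  80  79  99 110 107  98  96  86  83  79  81  79  81  83  82  84
  87  89] [128 105  95  95 100 105 107  96  90  83  85  77  80  79  80  82  83  82
  90  85]
```

Contact is at about 10 N with the tang tip on the slot; any offset is under 1 mm. I'll press lightly with a small wiggle.

>>> {"fn": "move_arm", "kwargs": {"series": [{"x": -0.06, "y": 0.2, "z": 0.05, "rx": 0, "ry": 0, "rz": 0}, {"x": -0.06, "y": 0.3, "z": 0.05, "rx": 0, "ry": 0, "rz": 0}, {"x": 0, "y": 0.3, "z": 0, "rx": 0, "ry": 0, "rz": 0}]}}

```text
clock: 9.45
position: [0.4977, 0.1405, 0.1611]
ee_rot: [-1.682, -1.551, 0.736]
force: [-1.5, -1.9, -0.6]
width: 0.103
```

```bash
cat > st.py <<'E'
from h import *
F=np.array([.5335,.137,.1113]);o,M=to(F+n*.053,slotR(.11));print("F tool",M.T@o["force"],"T tool",M.T@o["ft_torque"])
E
python3 st.py
```

```text
clock 9.45 pos [0.4977 0.1405 0.1611] w 0.10333755952256064 F [-1.5111 -1.9224 -0.5976] joints [-0.0072  0.2138 -0.7111  2.3786  1.4319  0.5257 -0.5042]
shift cm [-0.2396  0.8398 -0.1001]
turn [0.0074 0.0067 0.0031]
F tool [-2.1129 -0.3603  1.3199] T tool [0.9831 0.0281 0.6328]
```

```bash
python3 look.py p5
```

```text
clock 9.45 pos [0.4977 0.1405 0.1611] w 0.10333755952256064 F [-1.5111 -1.9224 -0.5976] joints [-0.0072  0.2138 -0.7111  2.3786  1.4319  0.5257 -0.5042]
shift cm [-0.2396  0.8398 -0.1001]
turn [0.0074 0.0067 0.0031]
scene tcp [335.0413 153.405 ] tip [343.6305 176.5727] face [342.2739 175.1325]
top tcp [275.4795 218.7597] tip [278.2461 209.4742] face [278.8815 210.1465]
```

View pics/p5scene.png

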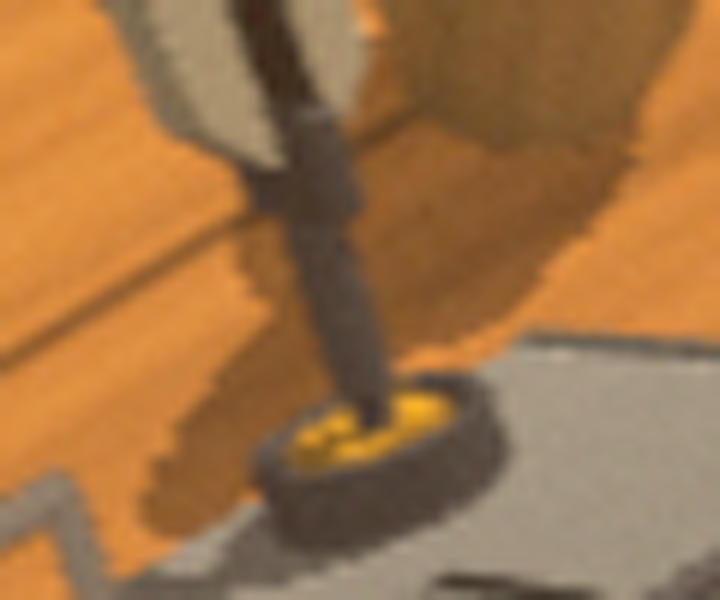

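View pics/p5top.png

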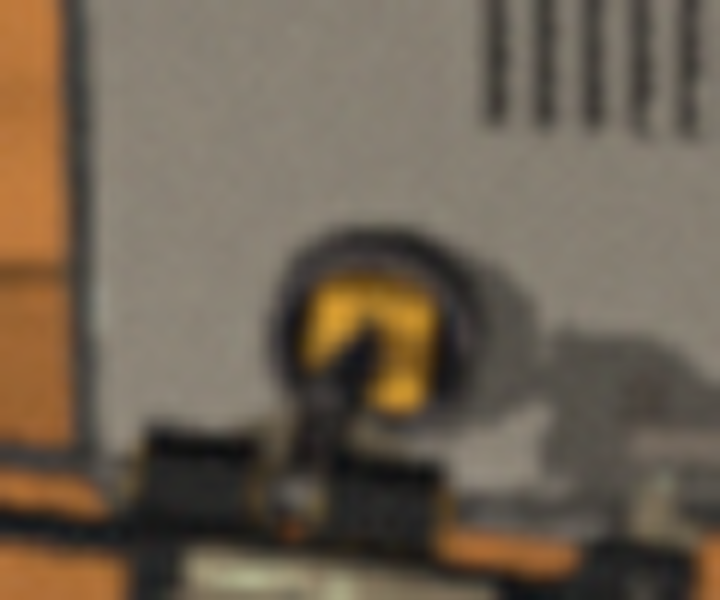

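The tang has entered about 5 mm, but the hand drifted +x. I'll re-centre and keep pressing.

>>> {"fn": "move_arm", "kwargs": {"series": [{"x": -0.2, "y": 0.1, "z": -0.05, "rx": 0, "ry": 0, "rz": 0}, {"x": -0.1, "y": 0.3, "z": 0, "rx": 0, "ry": 0, "rz": 0}, {"x": 0, "y": 0.3, "z": 0, "rx": 0, "ry": 0, "rz": 0}]}}

```text
clock: 9.93
position: [0.5014, 0.1372, 0.1535]
ee_rot: [-1.678, -1.549, 0.738]
force: [-9.2, -0.2, 8.9]
width: 0.103
```

```bash
python3 st.py
```

```text
clock 9.93 pos [0.5014 0.1372 0.1535] w 0.10332922574089741 F [-9.1715 -0.1605  8.9234] joints [-0.0038  0.2337 -0.7022  2.3818  1.4747  0.5224 -0.5349]
shift cm [ 0.0925 -0.0005 -0.1966]
turn [0.0034 0.0062 0.0036]
F tool [ -0.6319 -12.5754   2.2869] T tool [ 1.2277  0.0687 -0.0469]
```

>>> {"fn": "move_arm", "kwargs": {"series": [{"x": 0.03, "y": 0.4, "z": -0.05, "rx": 0, "ry": 0, "rz": 0}, {"x": 0, "y": 0.3, "z": 0, "rx": 0, "ry": 0, "rz": 0}]}}

```text
clock: 10.18
position: [0.5049, 0.1408, 0.1521]
ee_rot: [-1.679, -1.561, 0.736]
force: [-53.9, -5.2, 68.0]
width: 0.105
```

```bash
python3 st.py; python3 look.py p6
```

```text
clock 10.18 pos [0.5049 0.1408 0.1521] w 0.10486943172276514 F [-53.8535  -5.1762  67.9843] joints [-0.0095  0.2453 -0.7044  2.3817  1.5096  0.5316 -0.5653]
shift cm [-0.2942 -0.317  -0.0433]
turn [0.0112 0.0123 0.0084]
F tool [ -6.502  -86.5769   3.3207] T tool [1.4213 0.0765 2.0088]
clock 10.18 pos [0.5049 0.1408 0.1521] w 0.10486943172276514 F [-53.8535  -5.1762  67.9843] joints [-0.0095  0.2453 -0.7044  2.3817  1.5096  0.5316 -0.5653]
shift cm [-0.2942 -0.317  -0.0433]
turn [0.0112 0.0123 0.0084]
scene tcp [336.8338 157.3974] tip [345.5081 180.3395] face [342.2739 175.1325]
top tcp [275.8011 216.9006] tip [278.4245 207.6733] face [278.8815 210.1465]
```

View pics/p6scene.png

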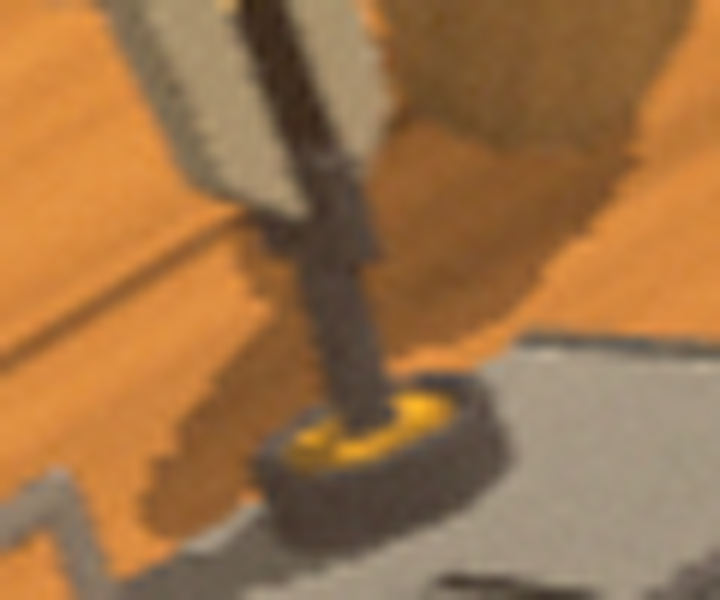

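The key is fully seated, with the shoulder on the face and 87 N of axial push (too hard). I'll relax and re-centre before turning.

>>> {"fn": "move_arm", "kwargs": {"series": [{"x": -0.2, "y": -0.2, "z": -0.03, "rx": 0.01, "ry": 0.01, "rz": 0.008}, {"x": 0, "y": 0, "z": 0, "rx": 0, "ry": 0, "rz": 0}]}}

```text
clock: 10.52
position: [0.5035, 0.1382, 0.1544]
ee_rot: [-1.682, -1.543, 0.737]
force: [-3.2, -0.2, -0.3]
width: 0.105
```

```bash
python3 st.py
```

```text
clock 10.53 pos [0.5035 0.1382 0.1544] w 0.10461167667445487 F [-3.1974 -0.1778 -0.3417] joints [-0.0078  0.2363 -0.7014  2.3739  1.4591  0.5293 -0.5237]
shift cm [-0.0344 -0.0477  0.0061]
turn [ 0.0029  0.0028 -0.0007]
F tool [-0.5727 -1.5577  2.7599] T tool [ 1.3764  0.0909 -0.0717]
```

>>> {"fn": "move_arm", "kwargs": {"series": [{"x": -0.02, "y": 0.02, "z": 0, "rx": 0, "ry": 0.14, "rz": 0}, {"x": 0, "y": 0.02, "z": 0, "rx": 0, "ry": 0.14, "rz": 0}, {"x": 0, "y": 0.02, "z": 0, "rx": 0, "ry": 0.14, "rz": 0}]}}

```text
clock: 10.9
position: [0.5047, 0.1388, 0.1538]
ee_rot: [-1.704, -1.239, 0.34]
force: [-10.2, -1.1, 10.1]
width: 0.101
```

```bash
cat >> st.py <<'E'
# turn angle: z tool in panel frame
z=-M[:,2];print("tool angle cw", np.arctan2(-(z@yh),z@xh), "tilt err", M.T@(-n))
E
python3 st.py
```

```text
clock 10.9 pos [0.5047 0.1388 0.1538] w 0.10110680206277231 F [-10.1818  -1.1389  10.0732] joints [-0.006   0.2401 -0.7034  2.3733  1.4684  0.5304 -0.9623]
shift cm [-0.1221 -0.1651  0.0159]
turn [ 0.0038 -0.4282  0.0017]
F tool [ -2.4992 -14.0806   1.3879] T tool [ 0.7078 -0.0275  0.8339]
tool angle cw 0.5382053836339108 tilt err [-0.0025  1.      0.0034]
```

>>> {"fn": "move_arm", "kwargs": {"series": [{"x": -0.06, "y": -0.04, "z": 0, "rx": 0, "ry": 0.14, "rz": 0}, {"x": -0.04, "y": 0, "z": 0.02, "rx": 0, "ry": 0.14, "rz": 0}, {"x": 0, "y": 0, "z": 0, "rx": 0, "ry": 0.14, "rz": 0}]}}

```text
clock: 11.28
position: [0.505, 0.1378, 0.154]
ee_rot: [-1.667, -0.92, -0.036]
force: [-9.5, -1.3, 10.5]
width: 0.103
```

```bash
python3 st.py
```

```text
clock 11.28 pos [0.505  0.1378 0.154 ] w 0.10342458946458574 F [-9.4783 -1.2595 10.5272] joints [-0.0025  0.2403 -0.7063  2.375   1.4757  0.5325 -1.4022]
shift cm [-0.0942 -0.168   0.0717]
turn [ 0.0063 -0.8619  0.0032]
F tool [ -2.1907 -14.0465  -0.3782] T tool [ 0.1749 -0.1082  1.1417]
tool angle cw 0.9719107272144173 tilt err [-0.0053  1.      0.0043]
```

>>> {"fn": "move_arm", "kwargs": {"series": [{"x": -0.04, "y": -0.04, "z": 0.04, "rx": 0, "ry": 0.14, "rz": 0}, {"x": -0.04, "y": 0, "z": 0.02, "rx": 0, "ry": 0.14, "rz": 0}, {"x": 0, "y": 0, "z": 0, "rx": 0, "ry": 0.14, "rz": 0}, {"x": 0, "y": 0, "z": 0, "rx": 0, "ry": 0.12, "rz": 0}]}}

```text
clock: 11.78
position: [0.505, 0.1363, 0.154]
ee_rot: [-1.541, -0.495, -0.48]
force: [-12.1, -1.7, 11.5]
width: 0.1
```

```bash
python3 st.py
```

```text
clock 11.78 pos [0.505  0.1363 0.154 ] w 0.09975395890609333 F [-12.0795  -1.714   11.5067] joints [ 0.0013  0.2417 -0.7123  2.3776  1.484   0.5392 -1.9699]
shift cm [-0.1094 -0.1707  0.154 ]
turn [ 0.0105 -1.4202  0.0054]
F tool [ -3.1672 -16.3464  -2.0047] T tool [-0.4569 -0.056   1.3566]
tool angle cw 1.5302506831720368 tilt err [-0.01    0.9999  0.0041]
```

>>> {"fn": "move_arm", "kwargs": {"series": [{"x": -0.03, "y": -0.04, "z": 0.08, "rx": 0, "ry": 0.08, "rz": 0}, {"x": 0, "y": 0, "z": 0.02, "rx": 0, "ry": 0.08, "rz": 0}]}}

```text
clock: 12.02
position: [0.5046, 0.136, 0.1538]
ee_rot: [-1.488, -0.367, -0.604]
force: [-9.6, -1.3, 9.4]
width: 0.105
```

```bash
python3 st.py
```

```text
clock 12.03 pos [0.5046 0.136  0.1538] w 0.10465110970977874 F [-9.5524 -1.3183  9.4174] joints [ 0.0009  0.2428 -0.7148  2.3784  1.4847  0.5439 -2.139 ]
shift cm [-0.0967 -0.1698  0.1695]
turn [ 0.0127 -1.5864  0.0054]
F tool [ -2.0169 -13.1838  -1.9478] T tool [-0.6146 -0.0969  1.1109]
tool angle cw 1.6964451773246212 tilt err [-0.0115  0.9999  0.0046]
```

>>> {"fn": "move_arm", "kwargs": {"series": [{"x": -0.03, "y": -0.04, "z": 0.08, "rx": 0, "ry": 0.08, "rz": 0}, {"x": 0, "y": 0, "z": 0.02, "rx": 0, "ry": 0.08, "rz": 0}]}}

```text
clock: 12.28
position: [0.5044, 0.1358, 0.1537]
ee_rot: [-1.429, -0.239, -0.723]
force: [-10.1, -1.4, 11.2]
width: 0.103
```

```bash
python3 st.py; python3 look.py p7
```

```text
clock 12.28 pos [0.5044 0.1358 0.1537] w 0.10313347548591101 F [-10.1022  -1.4303  11.2255] joints [ 0.0006  0.2439 -0.7174  2.3788  1.4849  0.5487 -2.3064]
shift cm [-0.1076 -0.1684  0.1802]
turn [ 0.0151 -1.7514  0.0058]
F tool [ -1.0254 -14.968   -2.2407] T tool [-0.9317 -0.347   0.9847]
tool angle cw 1.8614948339496689 tilt err [-0.0135  0.9999  0.0046]
clock 12.28 pos [0.5044 0.1358 0.1537] w 0.10313347548591101 F [-10.1022  -1.4303  11.2255] joints [ 0.0006  0.2439 -0.7174  2.3788  1.4849  0.5487 -2.3064]
shift cm [-0.1076 -0.1684  0.1802]
turn [ 0.0151 -1.7514  0.0058]
scene tcp [335.3323 157.724 ] tip [343.7727 180.9093] face [342.2739 175.1325]
top tcp [277.4518 216.9733] tip [280.3451 207.7516] face [278.8815 210.1465]
```

View pics/p7scene.png

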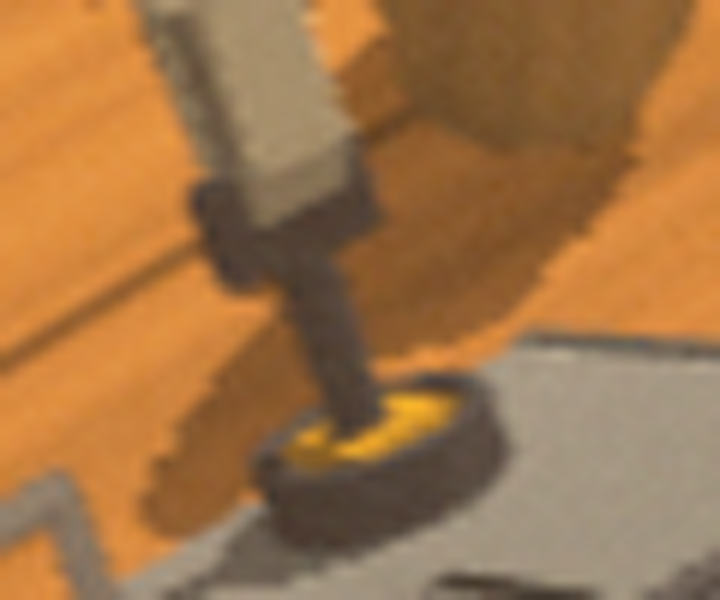

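View pics/p7top.png

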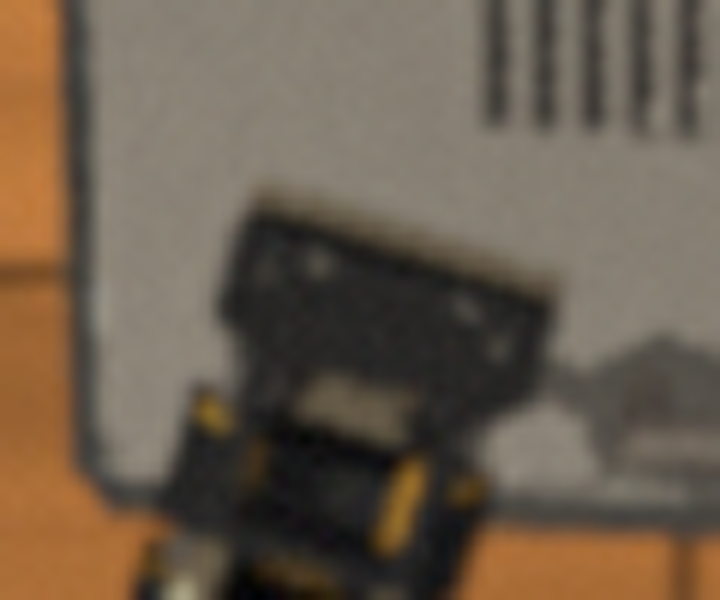

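The torque about the key axis rose from 0.10 to 0.35 N m, so the stop has been met. One more small turn to confirm.

>>> {"fn": "move_arm", "kwargs": {"series": [{"x": -0.03, "y": -0.03, "z": 0.05, "rx": 0, "ry": 0.07, "rz": 0}, {"x": 0, "y": 0, "z": 0, "rx": 0, "ry": 0.06, "rz": 0}]}}

```text
clock: 12.62
position: [0.5043, 0.1354, 0.1536]
ee_rot: [-1.377, -0.138, -0.815]
force: [-9.1, -2.5, 9.6]
width: 0.106
```

```bash
python3 st.py
```

```text
clock 12.62 pos [0.5043 0.1354 0.1536] w 0.10578164303158921 F [-9.1005 -2.5348  9.6225] joints [ 0.0005  0.2446 -0.7194  2.3798  1.4872  0.5525 -2.4407]
shift cm [-0.1315 -0.1662  0.2138]
turn [ 0.0177 -1.8819  0.0071]
F tool [ -0.354  -13.0506  -3.3755] T tool [-0.9493 -0.7763  0.7622]
tool angle cw 1.991948371270139 tilt err [-0.0159  0.9999  0.004 ]
```

The stop is firm at 0.78 N m. I'll relieve the twist, open and withdraw along the key.

>>> {"fn": "move_arm", "kwargs": {"series": [{"x": 0, "y": 0, "z": 0, "rx": 0, "ry": -0.1, "rz": 0}, {"x": 0, "y": 0, "z": 0, "rx": 0, "ry": 0, "rz": 0}]}}

```text
clock: 12.88
position: [0.5042, 0.1353, 0.1534]
ee_rot: [-1.42, -0.22, -0.743]
force: [-9.4, -0.9, 9.3]
width: 0.105
```

```bash
python3 st.py
```

```text
clock 12.88 pos [0.5042 0.1353 0.1534] w 0.10507716726491205 F [-9.4071 -0.925   9.2557] joints [-0.0013  0.2448 -0.7181  2.381   1.4909  0.5529 -2.3405]
shift cm [-0.0942 -0.1758  0.2326]
turn [ 0.0183 -1.7772  0.007 ]
F tool [ -1.6678 -12.978   -1.951 ] T tool [-0.7123 -0.3957  1.0772]
tool angle cw 1.8873277130464445 tilt err [-0.0163  0.9999  0.0053]
```

>>> {"fn": "move_arm", "kwargs": {"series": [{"x": 0, "y": 0, "z": 0, "rx": 0, "ry": -0.04, "rz": 0}, {"x": 0, "y": 0, "z": 0, "rx": 0, "ry": 0, "rz": 0}, {"x": 0, "y": 0, "z": 0, "rx": 0, "ry": 0, "rz": 0}], "jaw": 4}}

```text
clock: 13.25
position: [0.5056, 0.1349, 0.1532]
ee_rot: [-1.435, -0.251, -0.717]
force: [0.7, 0.3, -0.2]
width: 0.379
```

>>> {"fn": "move_arm", "kwargs": {"series": [{"x": 0, "y": -0.6, "z": 0, "rx": 0, "ry": 0, "rz": 0}, {"x": 0, "y": -2, "z": 0, "rx": 0, "ry": 0, "rz": 0}, {"x": 0, "y": -3, "z": 0, "rx": 0, "ry": 0, "rz": 0}, {"x": 0, "y": -3, "z": 0, "rx": 0, "ry": 0, "rz": 0}, {"x": 0, "y": -2, "z": 0, "rx": 0, "ry": 0, "rz": 0}]}}

```text
clock: 13.88
position: [0.4415, 0.1383, 0.2409]
ee_rot: [-1.435, -0.248, -0.717]
force: [0.5, 0.5, 0.6]
width: 0.436
```

```bash
python3 look.py p8; python3 st.py
```

```text
clock 13.88 pos [0.4415 0.1383 0.2409] w 0.435625048289034 F [0.5251 0.4594 0.596 ] joints [ 0.078  -0.0652 -0.7786  2.349   0.8268  0.51   -1.6916]
shift cm [-0.1026 10.5952  0.2388]
turn [ 0.0179 -1.7406  0.0053]
scene tcp [320.7719 118.221 ] tip [329.8353 143.2101] face [342.2739 175.1325]
top tcp [272.3269 233.7753] tip [275.7266 223.0638] face [278.8815 210.1465]
clock 13.97 pos [0.442  0.1385 0.2419] w 0.43157921747978223 F [-0.0688  0.2832 -0.2984] joints [ 0.0776 -0.0663 -0.7786  2.3487  0.8297  0.5101 -1.6945]
shift cm [-0.2168 10.6404  0.1773]
turn [ 0.0195 -1.7407  0.008 ]
F tool [-0.3064  0.1936  0.2065] T tool [-0.1525  0.0359  0.5563]
tool angle cw 1.8507685701536754 tilt err [-0.0176  0.9998  0.0057]
```

View pics/p8scene.png

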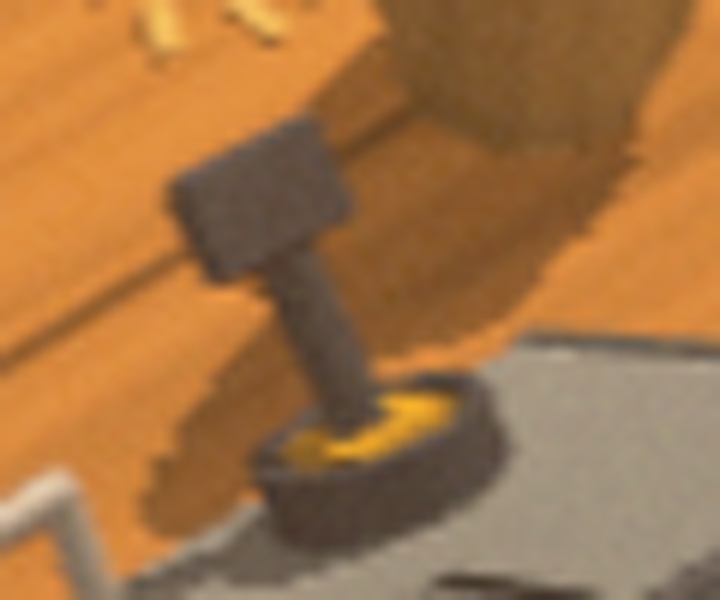

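View pics/p8top.png

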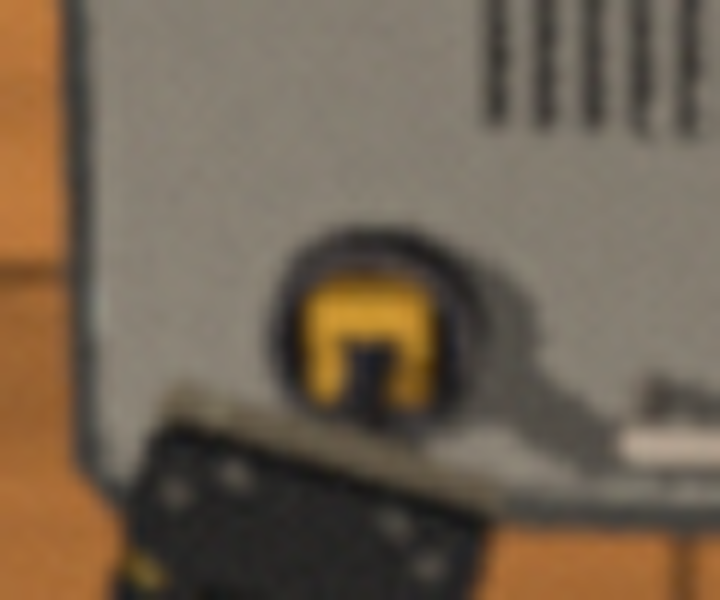

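View pics/p8scene_full.png

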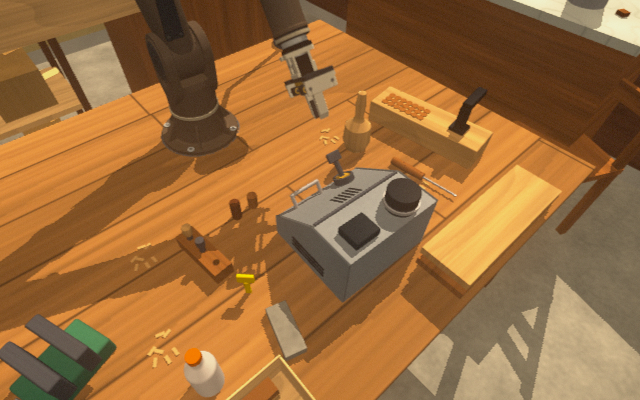

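The key stands fully in the latch. In the top crop the rotor edges now lie square with the housing, as they should at 1.571, and nothing else has moved. Next the bar handle: refine it, then plan the approach.

```bash
python3 - <<'E'
from h import *
a=cv2.imread("pics/scene0.png");
SL=lambda a:uc(a,(270,160),6); TL=lambda a:uc(a,(245,165),7)
print("bar px scene",SL((284,124)),SL((131,212)),"top",TL((392,379)),TL((591,385)))
L,R_=tri(SL((284,124)),TL((392,379)))[0],tri(SL((131,212)),TL((591,385)))[0]
B=(L+R_)/2;F=np.array([.5335,.137,.1113]);d=B-F
print("B",B,"len",np.linalg.norm(L-R_),"rel latch: x",d@xh,"y",d@yh,"n",d@n)
Bm=F-.110*yh+.017*n+(d@xh)*xh;print("model B",Bm)
Rt=slotR(np.pi/2)
T=B+n*.065
o,M=to(T,Rt)
rows(o["position"],M,T,Rt,4)
for nm in P: print(nm,proj(nm,B),proj(nm,Bm))
E
```

```text
bar px scene [316.9167 180.25  ] [291.4167 194.9167] top [300.5714 218.7143] [329.     219.5714]
B [0.506  0.0285 0.1176] len 0.08461367803639619 rel latch: x -0.01630561553416107 y -0.10929451829033142 n 0.019105727128780156
model B [0.5071 0.0277 0.1159]
clock 13.97 pos [0.442  0.1385 0.2419] w 0.43157921747978223 F [-0.0688  0.2832 -0.2984] joints [ 0.0776 -0.0663 -0.7786  2.3487  0.8297  0.5101 -1.6945]
shift cm [  1.2897   7.618  -10.7946]
turn [ 0.0081 -0.2799  0.0167]
[ 0.32  1.9  -2.7 ] [ 0.002 -0.07   0.004]
[ 0.14  1.9  -2.72] [ 0.002 -0.07   0.004]
[-0.04  1.89 -2.73] [ 0.002 -0.07   0.004]
[-0.22  1.89 -2.72] [ 0.002 -0.07   0.004]
scene [304.058  187.5078] [304.1405 188.3712]
top [314.5043 218.9771] [314.774  218.6951]
```

>>> {"fn": "move_arm", "kwargs": {"series": [{"x": 0.32, "y": 0, "z": -2.7, "rx": 0, "ry": -0.07, "rz": 0.004}, {"x": 0.14, "y": 0.5, "z": -2.72, "rx": 0, "ry": -0.07, "rz": 0.004}, {"x": -0.04, "y": 1.9, "z": -2.73, "rx": 0, "ry": -0.07, "rz": 0.004}, {"x": -0.2, "y": 2.4, "z": -2.5, "rx": 0, "ry": -0.06, "rz": 0}, {"x": 0, "y": 2.0, "z": 0, "rx": 0, "ry": 0, "rz": 0}, {"x": 0, "y": 0, "z": 0, "rx": 0, "ry": 0, "rz": 0}, {"x": 0, "y": 0, "z": 0, "rx": 0, "ry": 0, "rz": 0}], "jaw": 5}}

```text
clock: 14.85
position: [0.4636, 0.0288, 0.1761]
ee_rot: [-1.532, -0.453, -0.507]
force: [0.8, 0.5, -0.2]
width: 0.54
```

```bash
cat > bar.py <<'E'
import sys
from h import *
B=np.array([.5063,.0282,.117])
o,M=to(B+n*float(sys.argv[1]),slotR(np.pi/2));print("F tool",M.T@o["force"])
if len(sys.argv)>2:
    im=arm.get_image("scene");cv2.imwrite(f"pics/{sys.argv[2]}_full.png",im)
    cv2.imwrite(f"pics/{sys.argv[2]}.png",cv2.resize(im[110:210,255:375],None,fx=6,fy=6,interpolation=cv2.INTER_CUBIC))
E
python3 bar.py .003 b1
```

```text
clock 14.85 pos [0.4636 0.0288 0.1761] w 0.5401707940769693 F [ 0.781   0.4996 -0.1917] joints [ 0.2253  0.0373 -0.582   2.4882  1.3881  0.2466 -1.6964]
shift cm [0.101  6.9948 0.1241]
turn [ 0.0077 -0.0037  0.001 ]
F tool [0.5149 0.5928 0.529 ]
```

View pics/b1.png

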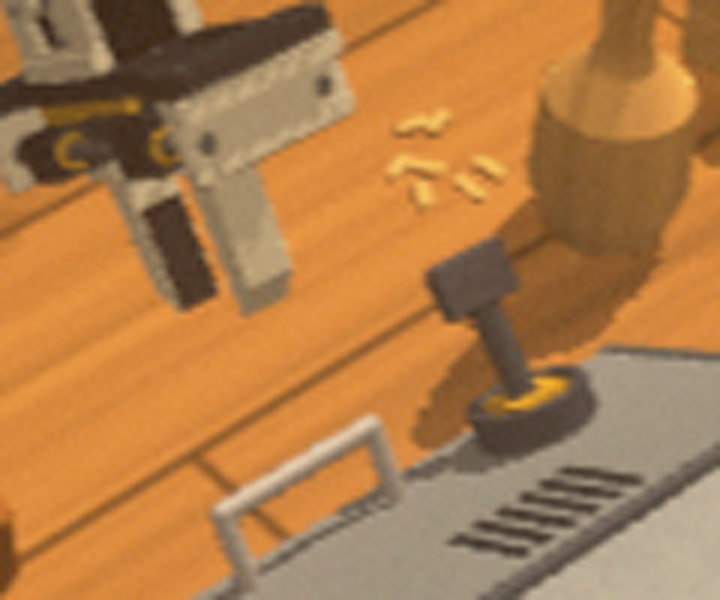

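>>> {"fn": "move_arm", "kwargs": {"series": [{"x": 0.1, "y": 2.0, "z": 0.12, "rx": 0, "ry": 0, "rz": 0.1}, {"x": 0, "y": 1.0, "z": 0, "rx": 0, "ry": 0, "rz": 0.1}, {"x": 0, "y": 0, "z": 0, "rx": 0, "ry": 0, "rz": 0}, {"x": 0, "y": 0, "z": 0, "rx": 0, "ry": 0, "rz": 0}]}}

```text
clock: 15.4
position: [0.477, 0.0258, 0.1641]
ee_rot: [-1.561, -0.358, -0.422]
force: [-0.1, 0.2, 0.0]
width: 0.545
```

```bash
python3 bar.py .005
```

```text
clock 15.4 pos [0.477  0.0258 0.1641] w 0.544540350008688 F [-0.1409  0.1777  0.0304] joints [ 0.2559  0.1051 -0.5862  2.3794  0.8708  0.3136 -1.1444]
shift cm [0.267  5.0312 0.4306]
turn [ 0.0203 -0.0054 -0.1147]
F tool [-0.1151 -0.0997  0.1707]
```

>>> {"fn": "move_arm", "kwargs": {"series": [{"x": 0.2, "y": 1.0, "z": 0.3, "rx": 0, "ry": 0, "rz": 0.05}, {"x": 0, "y": 1.2, "z": 0, "rx": 0, "ry": 0, "rz": 0}, {"x": 0, "y": 1.0, "z": 0, "rx": 0, "ry": 0, "rz": 0}, {"x": 0, "y": 0, "z": 0, "rx": 0, "ry": 0, "rz": 0}]}}

```text
clock: 15.9
position: [0.4918, 0.0275, 0.1371]
ee_rot: [-1.568, -0.324, -0.386]
force: [-0.5, -0.4, -0.6]
width: 0.545
```

```bash
python3 bar.py .005 b2
```

```text
clock 15.9 pos [0.4918 0.0275 0.1371] w 0.5451927984830273 F [-0.5229 -0.3558 -0.5851] joints [ 0.2035  0.1934 -0.5407  2.349   0.942   0.329  -1.2059]
shift cm [0.3479 1.9431 0.1559]
turn [ 0.0219 -0.0038 -0.1596]
F tool [-0.714   0.3112 -0.3685]
```

View pics/b2.png

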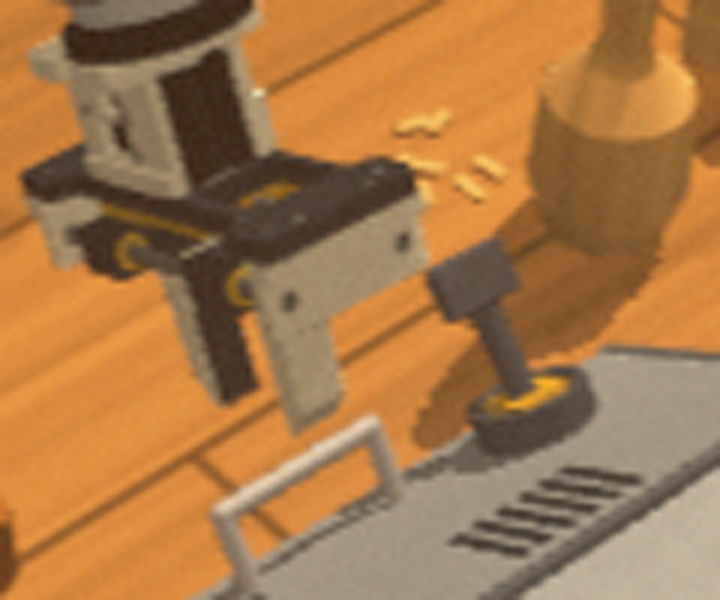

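>>> {"fn": "move_arm", "kwargs": {"series": [{"x": 0.3, "y": 0.5, "z": 0.1, "rx": 0, "ry": 0, "rz": 0}, {"x": 0, "y": 0.8, "z": 0, "rx": 0, "ry": 0, "rz": 0}, {"x": 0, "y": 0.5, "z": 0, "rx": 0, "ry": 0, "rz": 0}, {"x": 0, "y": 0, "z": 0, "rx": 0, "ry": 0, "rz": 0}]}}

```text
clock: 16.45
position: [0.5032, 0.0281, 0.1237]
ee_rot: [-1.567, -0.327, -0.389]
force: [-0.5, -0.1, 0.8]
width: 0.542
```

```bash
python3 bar.py .005 b3
```

```text
clock 16.45 pos [0.5032 0.0281 0.1237] w 0.5419920637895226 F [-0.4696 -0.0521  0.7569] joints [ 0.1511  0.2331 -0.4872  2.3483  1.0719  0.3113 -1.3323]
shift cm [-0.0961  0.2381  0.026 ]
turn [ 0.0219 -0.0037 -0.1555]
F tool [-0.0868 -0.8839 -0.0855]
```

View pics/b3.png

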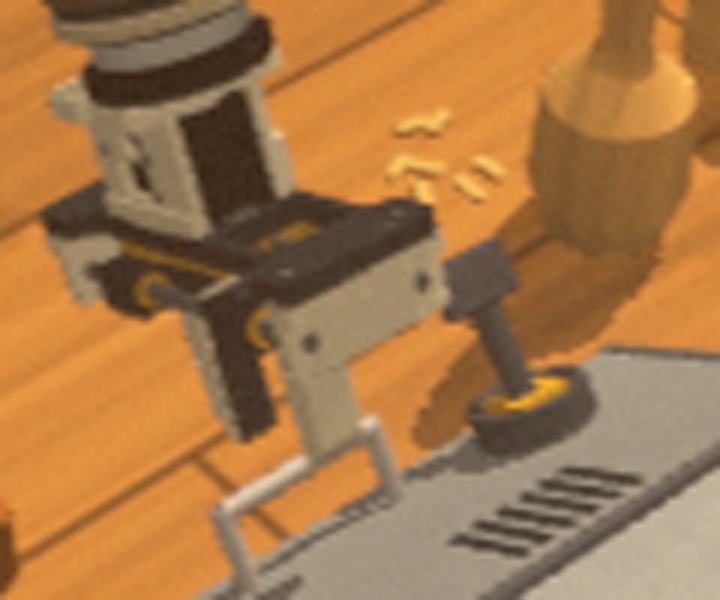

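```bash
python3 - <<'E'
from h import *
o,M=to([0,0,0]);p=o["position"];B=np.array([.5063,.0282,.117])
c=lambda X:(proj("scene",X)-[255,110]+.5)*6
for s in(.025,-.025): print(s,c(p+M[:,1]*.019+M[:,0]*s))
print("bar",c(B),c(B+yh*.04),c(B-yh*.04),"tcp",c(p))
d=M.T@(B-p);print("bar in tool cm",d*100)
E
```

```text
clock 16.5 pos [0.5032 0.0281 0.1238] w 0.5465921153701987 F [ 0.1147  0.0686 -0.3029] joints [ 0.1514  0.2328 -0.4876  2.3483  1.0712  0.3113 -1.3316]
shift cm [-50.5181 -10.8761  -4.8069]
0.025 [337.7622 508.1169]
-0.025 [271.6952 480.2792]
bar [297.3883 469.7777] [370.1328 426.3611] [222.1125 514.7052] tcp [292.368  454.9267]
bar in tool cm [-0.0236  0.7454  0.0383]
```

Fingertips appear in the scene at crop (325,462) and (245,440), nearer the TCP than the 19 mm given. I'll go 11 mm deeper, which stays clear of the panel either way, watching the force.

>>> {"fn": "move_arm", "kwargs": {"series": [{"x": 0, "y": 0.4, "z": 0, "rx": 0, "ry": 0, "rz": 0}, {"x": 0, "y": 0.5, "z": 0, "rx": 0, "ry": 0, "rz": 0}, {"x": 0, "y": 0, "z": 0, "rx": 0, "ry": 0, "rz": 0}, {"x": 0, "y": 0, "z": 0, "rx": 0, "ry": 0, "rz": 0}]}}

```text
clock: 17.0
position: [0.5077, 0.0278, 0.1161]
ee_rot: [-1.567, -0.328, -0.391]
force: [-0.0, 0.6, -0.7]
width: 0.545
```

```bash
python3 bar.py 0 b4
```

```text
clock 17.0 pos [0.5077 0.0278 0.1161] w 0.5452546190561802 F [-0.0364  0.6018 -0.6685] joints [ 0.1261  0.2524 -0.4594  2.3507  1.1453  0.3007 -1.404 ]
shift cm [-0.0862 -0.1424  0.0347]
turn [ 0.0218 -0.0042 -0.1539]
F tool [-0.3472  0.5629  0.6107]
```

View pics/b4.png

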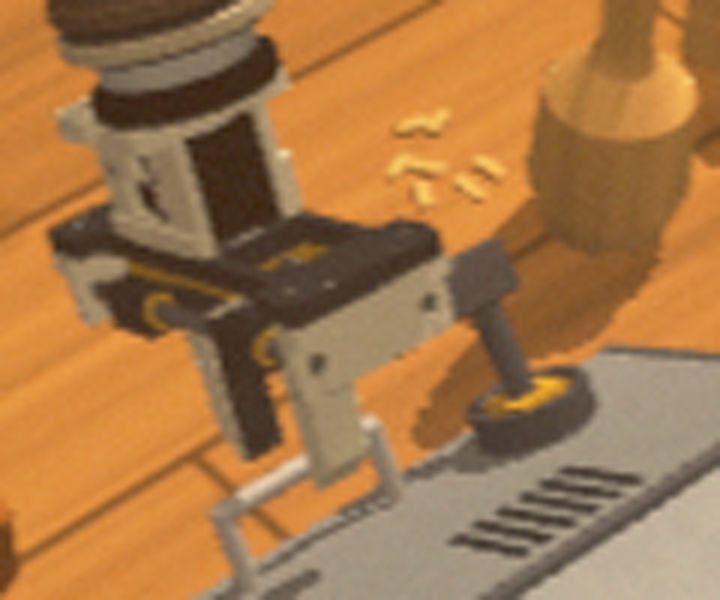

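>>> {"fn": "move_arm", "kwargs": {"series": [{"x": -0.08, "y": 0.3, "z": 0, "rx": 0, "ry": 0, "rz": 0}, {"x": 0, "y": 0, "z": 0, "rx": 0, "ry": 0, "rz": 0}, {"x": 0, "y": 0, "z": 0, "rx": 0, "ry": 0, "rz": 0}, {"x": 0, "y": 0, "z": 0, "rx": 0, "ry": 0, "rz": 0}, {"x": 0, "y": 0, "z": 0, "rx": 0, "ry": 0, "rz": 0}, {"x": 0, "y": 0, "z": 0, "rx": 0, "ry": 0, "rz": 0}], "jaw": 0, "newtons": 40}}

```text
clock: 17.8
position: [0.5075, 0.0277, 0.1127]
ee_rot: [-1.567, -0.328, -0.39]
force: [-0.3, -0.6, 0.7]
width: 0.093
```

```bash
python3 bar.py 0 b5
```

```text
clock 17.8 pos [0.5075 0.0277 0.1127] w 0.09343911889366013 F [-0.2662 -0.6149  0.6536] joints [ 0.1164  0.2585 -0.4494  2.3547  1.1754  0.2965 -1.4347]
shift cm [ 0.0763 -0.4372  0.0397]
turn [ 0.0219 -0.004  -0.1545]
F tool [ 0.0692 -0.6824 -0.637 ]
```

View pics/b5.png

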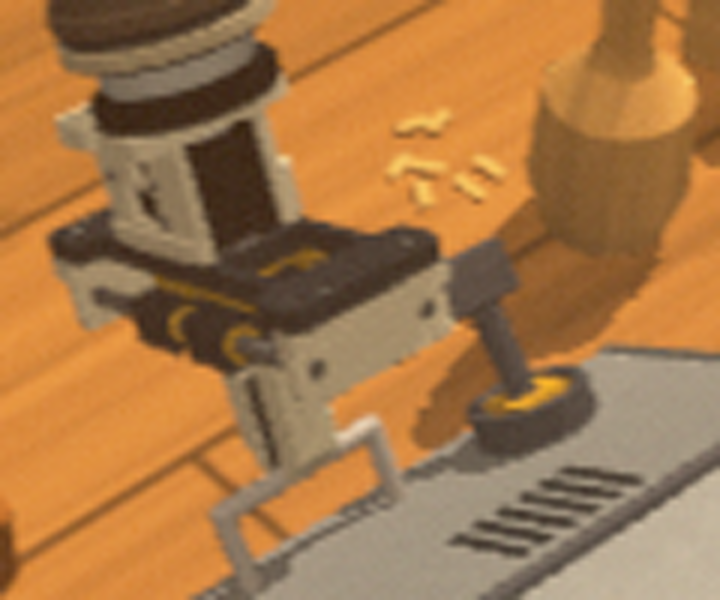

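Width is 0.093, about 9–10 mm, so the bar is held. Now I plan the arc about the hinge.

```bash
cat > arc.py <<'E'
import sys
from h import *
B=np.array([.5063,.0282,.117]);H=B+.140*xh-.035*n
o,M=to([0,0,0]);p=o["position"]
r=p-H;r=r-(r@yh)*yh
r0=np.array([.5075,.0277,.1127])-H;r0=r0-(r0@yh)*yh
ang=np.arctan2(np.cross(r0,r)@yh,r0@r)
print("H",H,"radius",np.linalg.norm(r),"r0",np.linalg.norm(r0),"angle",ang,"F",np.linalg.norm(o["force"]),"F tool",M.T@o["force"])
tilt=M[:,1];print("tool y",tilt,"z.yh",M[:,2]@yh)
for d in(.1,.12):
    # next target on the arc of radius r0
    t=H+R.from_rotvec(yh*(ang+d)).apply(r0)+((p-H)@yh)*yh
    print(d,"shift cm",M.T@(t-p)*100)
E
python3 arc.py
```

```text
clock 17.85 pos [0.5075 0.0277 0.1127] w 0.09109078309062042 F [-2.3143 -0.2472  0.7242] joints [ 0.1164  0.2586 -0.4493  2.3547  1.1754  0.2965 -1.4346]
shift cm [-50.4067 -12.1013  -4.8156]
H [0.641  0.0242 0.1686] radius 0.14475482387983635 r0 0.14478161113555701 angle 0.00010129889731322258 F 2.4375347341210953 F tool [-1.7489 -1.659  -0.3614]
tool y [ 0.4397 -0.0346 -0.8975] z.yh 0.9997530670898294
0.1 shift cm [ 0.156  -1.4383 -0.0301]
0.12 shift cm [ 0.2049 -1.7237 -0.0359]
```

>>> {"fn": "move_arm", "kwargs": {"series": [{"x": 0.1, "y": -1.0, "z": 0, "rx": 0, "ry": 0, "rz": 0.07}, {"x": 0.15, "y": -1.44, "z": 0, "rx": 0, "ry": 0, "rz": 0.1}, {"x": 0.15, "y": -1.44, "z": 0, "rx": 0, "ry": 0, "rz": 0.1}]}}

```text
clock: 18.23
position: [0.4983, 0.0285, 0.144]
ee_rot: [-1.592, -0.143, -0.203]
force: [22.1, -28.0, -8.1]
width: 0.093
```

```bash
python3 arc.py
```

```text
clock 18.23 pos [0.4983 0.0285 0.144 ] w 0.09308858258144107 F [ 22.0618 -27.968   -8.0836] joints [ 0.3518  0.2928 -0.6851  2.1184  0.474   0.6427 -0.6931]
shift cm [-51.6386   3.3136  -4.5601]
H [0.641  0.0242 0.1686] radius 0.14488860006223414 r0 0.14478161113555701 angle 0.2259229201333059 F 36.52778682322241 F tool [ 20.7327  13.5703 -26.8381]
tool y [ 0.2173 -0.0318 -0.9756] z.yh 0.9996591155991444
0.1 shift cm [ 0.1543 -1.4391 -0.0356]
0.12 shift cm [ 0.2003 -1.7249 -0.0425]
```

>>> {"fn": "move_arm", "kwargs": {"series": [{"x": 0.22, "y": -1.2, "z": -0.08, "rx": 0, "ry": 0, "rz": 0.09}, {"x": 0.18, "y": -1.3, "z": 0, "rx": 0, "ry": 0, "rz": 0.09}]}}

```text
clock: 18.48
position: [0.4965, 0.0281, 0.1695]
ee_rot: [-1.592, 0.008, -0.056]
force: [6.0, -3.5, -9.7]
width: 0.095
```

```bash
python3 arc.py; python3 bar.py 0 b6
```

```text
clock 18.48 pos [0.4965 0.0281 0.1695] w 0.09471447433620163 F [ 6.0071 -3.5076 -9.6637] joints [ 0.3877  0.3641 -0.7269  1.929   0.3356  0.9397 -0.5438]
shift cm [-49.997   15.4953  -4.5027]
H [0.641  0.0242 0.1686] radius 0.14456952966729375 r0 0.14478161113555701 angle 0.4024607486423745 F 11.907016122365379 F tool [ 5.8407  9.9167 -3.0534]
tool y [ 0.0303 -0.0222 -0.9993] z.yh 0.9997128259091836
0.1 shift cm [ 0.1045 -1.4422 -0.0296]
0.12 shift cm [ 0.1469 -1.7286 -0.0352]
clock 18.48 pos [0.4965 0.0281 0.1695] w 0.09471447433620163 F [ 6.0071 -3.5076 -9.6637] joints [ 0.3877  0.3641 -0.7269  1.929   0.3356  0.9397 -0.5438]
shift cm [0.8167 5.2732 0.1584]
turn [ 0.0239 -0.0045 -0.5798]
F tool [ 5.8407  9.9167 -3.0534]
```

View pics/b6.png

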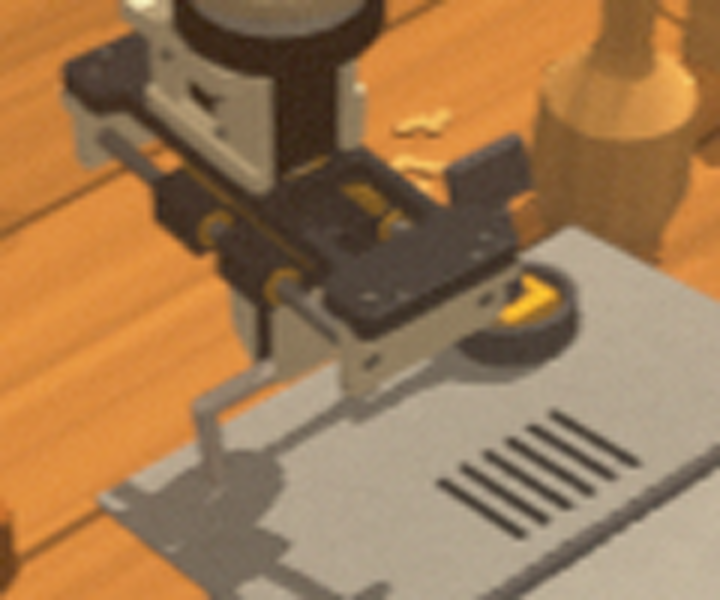

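The panel is lifting (about 0.40 rad) with the bar held at crop (260,375) and the key in place. Continuing.

>>> {"fn": "move_arm", "kwargs": {"series": [{"x": 0.15, "y": -1.44, "z": -0.03, "rx": 0, "ry": 0, "rz": 0.1}, {"x": 0.15, "y": -1.44, "z": -0.03, "rx": 0, "ry": 0, "rz": 0.1}, {"x": 0.15, "y": -1.3, "z": -0.03, "rx": 0, "ry": 0, "rz": 0.09}]}}

```text
clock: 18.9
position: [0.5028, 0.0277, 0.2101]
ee_rot: [-1.574, 0.25, 0.18]
force: [-1.6, 2.2, -8.5]
width: 0.09
```

```bash
python3 arc.py
```

```text
clock 18.9 pos [0.5028 0.0277 0.2101] w 0.09011045778678317 F [-1.5913  2.2326 -8.5365] joints [ 0.3352  0.5234 -0.7051  1.618   0.2505  1.3871 -0.4688]
shift cm [-42.5783  33.8327  -4.4375]
H [0.641  0.0242 0.1686] radius 0.14431495360377594 r0 0.14478161113555701 angle 0.6880636599527002 F 8.965960201868215 F tool [0.6683 8.6307 2.3351]
tool y [-0.2701 -0.0081 -0.9628] z.yh 0.9997273187025137
0.1 shift cm [ 0.0524 -1.4445 -0.0223]
0.12 shift cm [ 0.0895 -1.7317 -0.0263]
```

>>> {"fn": "move_arm", "kwargs": {"series": [{"x": 0.1, "y": -1.44, "z": 0, "rx": 0, "ry": 0, "rz": 0.03}, {"x": 0.25, "y": -1.44, "z": 0, "rx": 0, "ry": 0, "rz": 0.03}], "newtons": 25}}

```text
clock: 19.15
position: [0.5128, 0.0272, 0.2337]
ee_rot: [-1.568, 0.304, 0.234]
force: [-5.1, 0.1, -8.5]
width: 0.098
```

```bash
python3 arc.py
```

```text
clock 19.15 pos [0.5128 0.0272 0.2337] w 0.09771506951816308 F [-5.076   0.1384 -8.5116] joints [ 0.3112  0.563  -0.6937  1.5085  0.2357  1.5208 -0.4572]
shift cm [-40.299   39.2503  -4.3365]
H [0.641  0.0242 0.1686] radius 0.14375079985561726 r0 0.14478161113555701 angle 0.8661522923473106 F 9.911229087748252 F tool [-1.9296  9.7209  0.1105]
tool y [-0.3359 -0.0063 -0.9419] z.yh 0.9997009909234603
0.1 shift cm [ 0.1534 -1.4374 -0.0206]
0.12 shift cm [ 0.2216 -1.7188 -0.0239]
```

>>> {"fn": "move_arm", "kwargs": {"series": [{"x": 0.2, "y": -1.42, "z": 0, "rx": 0, "ry": 0, "rz": 0.03}, {"x": 0.33, "y": -1.2, "z": 0, "rx": 0, "ry": 0, "rz": 0.03}]}}

```text
clock: 19.4
position: [0.5258, 0.0266, 0.2539]
ee_rot: [-1.561, 0.356, 0.285]
force: [-7.1, 1.2, -5.3]
width: 0.091
```

```bash
python3 arc.py
```

```text
clock 19.4 pos [0.5258 0.0266 0.2539] w 0.09068503043716779 F [-7.1394  1.2118 -5.3474] joints [ 0.2821  0.61   -0.6794  1.3957  0.2272  1.647  -0.4504]
shift cm [-38.0197  44.1879  -4.2266]
H [0.641  0.0242 0.1686] radius 0.1433507147375209 r0 0.14478161113555701 angle 1.0334684075530247 F 9.001911874035912 F tool [-4.4837  7.7359  1.0422]
tool y [-0.397  -0.0052 -0.9178] z.yh 0.9996586199790498
0.1 shift cm [ 0.2595 -1.4236 -0.019 ]
0.12 shift cm [ 0.3558 -1.6966 -0.0218]
```

>>> {"fn": "move_arm", "kwargs": {"series": [{"x": 0.2, "y": -0.9, "z": 0, "rx": 0, "ry": 0, "rz": 0.02}, {"x": 0.1, "y": -0.3, "z": 0, "rx": 0, "ry": 0, "rz": 0}]}}

```text
clock: 19.65
position: [0.5317, 0.0264, 0.2612]
ee_rot: [-1.56, 0.377, 0.306]
force: [-7.4, 0.5, -4.6]
width: 0.094
```

```bash
python3 arc.py
```

```text
clock 19.65 pos [0.5317 0.0264 0.2612] w 0.09446551901858481 F [-7.4056  0.4878 -4.5681] joints [ 0.2682  0.6313 -0.6727  1.3482  0.2256  1.6978 -0.4486]
shift cm [-37.0616  46.1054  -4.1185]
H [0.641  0.0242 0.1686] radius 0.14324213469525818 r0 0.14478161113555701 angle 1.0992286038658061 F 8.714825769744085 F tool [-4.8113  7.2599  0.3048]
tool y [-0.4213 -0.0061 -0.9069] z.yh 0.9996197553660728
0.1 shift cm [ 0.3045 -1.4152 -0.0201]
0.12 shift cm [ 0.4115 -1.6842 -0.0229]
```

Kinematic angle is 1.099, but there is no rise in force yet. I'll push on gently until the stop shows.

>>> {"fn": "move_arm", "kwargs": {"series": [{"x": 0.12, "y": -0.4, "z": 0, "rx": 0, "ry": 0, "rz": 0}, {"x": 0.12, "y": -0.4, "z": 0, "rx": 0, "ry": 0, "rz": 0}]}}

```text
clock: 19.9
position: [0.5335, 0.0262, 0.2641]
ee_rot: [-1.561, 0.383, 0.315]
force: [-5.4, 0.5, 4.9]
width: 0.062
```

```bash
python3 arc.py
```

```text
clock 19.9 pos [0.5335 0.0262 0.2641] w 0.061992416516607564 F [-5.3959  0.4784  4.9056] joints [ 0.2622  0.6381 -0.6702  1.3317  0.2265  1.7167 -0.4478]
shift cm [-36.6748  46.7963  -3.9125]
H [0.641  0.0242 0.1686] radius 0.14381556457891734 r0 0.14478161113555701 angle 1.1226516083251026 F 7.308203220891054 F tool [-6.9943 -2.1145  0.1345]
tool y [-0.4298 -0.009  -0.9029] z.yh 0.9995702348821622
0.1 shift cm [ 0.3797 -1.3947 -0.0228]
0.12 shift cm [ 0.4905 -1.6622 -0.0264]
```

Width fell to 0.062, so the fingers are slipping off the bar, which suggests the panel is at its stop. Looking.

```bash
python3 - <<'E'
from h import *
im=arm.get_image("scene");cv2.imwrite("pics/e1f.png",im)
cv2.imwrite("pics/e1.png",cv2.resize(im[70:220,255:395],None,fx=4,fy=4,interpolation=cv2.INTER_CUBIC))
E
```

```text
(no output)
```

View pics/e1.png

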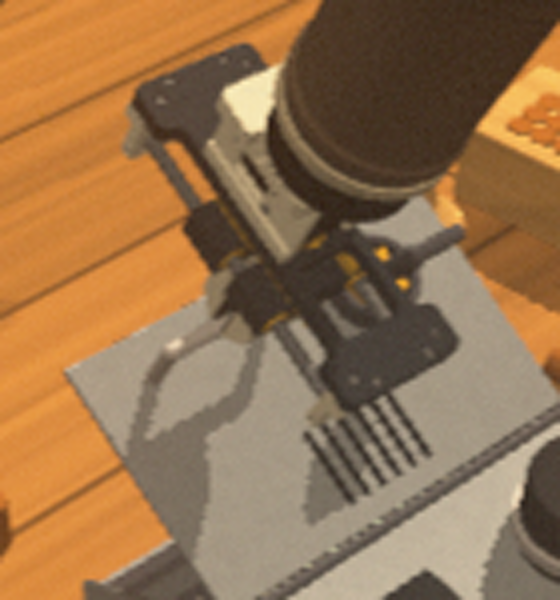

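```bash
cat >> h.py <<'E'
Hh=np.array([.641,.0242,.1686])
def cyl(name,px,rad,off=0):
    o,d=ray(name,px);o=o-Hh;o=o-(o@yh)*yh;d=d-(d@yh)*yh
    a,b,c=d@d,2*o@d,o@o-rad**2;D=b*b-4*a*c
    res=[]
    for s in(-1,1):
        if D<0: return None
        v=o+d*(-b+s*np.sqrt(D))/2/a;res.append(np.arctan2(v@n,-(v@xh)))
    return np.round(res,3),D
E
python3 - <<'E'
from h import *
k=lambda p:uc(p,(255,70),4)
for p in((68,370),(150,327),(180,312)): print(cyl("scene",k(p),.168))
# bar end as seen: corner (165,358) bar axis
rb=np.hypot(.14,.035);off=np.arctan2(.035,.14)
r=cyl("scene",k((165,362)),rb);print("bar",r[0]-off)
# shut calibration
print("shut bar",cyl("scene",(291.4,194.9),rb)[0]-off,cyl("scene",(316.9,180.25),rb)[0]-off)
E
```

```text
(array([1.599, 1.067]), np.float64(0.0066758269477629195))
(array([1.609, 1.055]), np.float64(0.006836653188289299))
(array([1.62 , 1.043]), np.float64(0.007233392158538354))
bar [1.263 0.857]
shut bar [1.953 0.008] [ 1.961 -0.002]
```

>>> {"fn": "move_arm", "kwargs": {"series": [{"x": 0, "y": 0, "z": 0, "rx": 0, "ry": 0, "rz": 0}, {"x": 0, "y": 0, "z": 0, "rx": 0, "ry": 0, "rz": 0}, {"x": 0, "y": -0.5, "z": 0, "rx": 0, "ry": 0, "rz": 0}, {"x": 0, "y": -2, "z": 0, "rx": 0, "ry": 0, "rz": 0}, {"x": 0, "y": -3, "z": 0, "rx": 0, "ry": 0, "rz": 0}, {"x": 0, "y": -2, "z": 0, "rx": 0, "ry": 0, "rz": 0}, {"x": 0, "y": 0, "z": 0, "rx": 0, "ry": 0, "rz": 0}], "jaw": 3}}

```text
clock: 20.82
position: [0.5689, 0.0264, 0.3357]
ee_rot: [-1.563, 0.379, 0.305]
force: [-0.3, 0.2, 0.0]
width: 0.326
```

```bash
python3 arc.py; python3 - <<'E'
from h import *
im=arm.get_image("scene");cv2.imwrite("pics/e2f.png",im)
cv2.imwrite("pics/e2.png",cv2.resize(im[70:220,255:395],None,fx=4,fy=4,interpolation=cv2.INTER_CUBIC))
im=arm.get_image("top");cv2.imwrite("pics/e2tf.png",im)
cv2.imwrite("pics/e2t.png",cv2.resize(im[130:250,240:370],None,fx=5,fy=5,interpolation=cv2.INTER_CUBIC))
E
```

```text
clock 20.82 pos [0.5689 0.0264 0.3357] w 0.32634622489771925 F [-0.3019  0.2411  0.0117] joints [ 0.2157  0.6529 -0.6567  1.1135  0.2299  1.8987 -0.4328]
shift cm [-37.2824  54.4446  -4.0143]
H [0.641  0.0242 0.1686] radius 0.1819663673142273 r0 0.14478161113555701 angle 1.559835343311858 F 0.38651698522974876 F tool [-0.2903  0.1145  0.228 ]
tool y [-0.4216 -0.0088 -0.9068] z.yh 0.9995178448980689
0.1 shift cm [3.7893 1.4446 0.1165]
0.12 shift cm [4.0047 1.2511 0.1173]
```

View pics/e2.png

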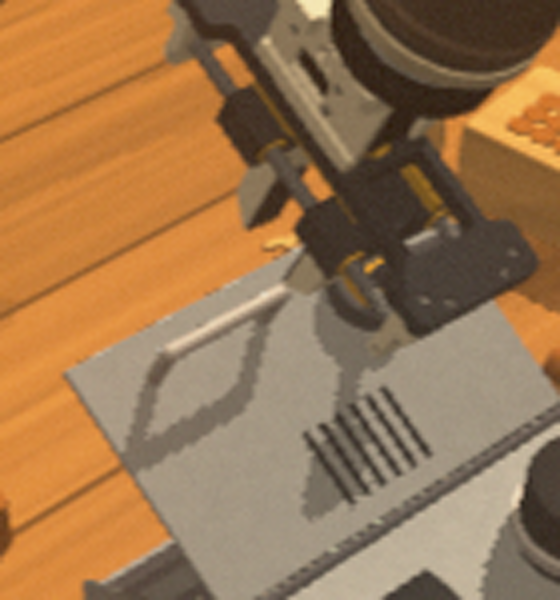

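View pics/e2t.png

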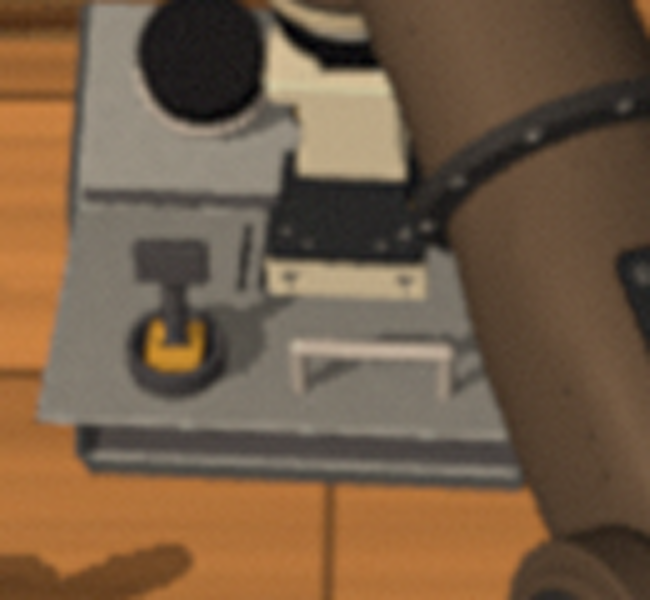

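```bash
python3 - <<'E'
from h import *
k=lambda p:uc(p,(240,130),5)
rb=np.hypot(.14,.035);off=np.arctan2(.035,.14)
for p in((297,345),(450,351)): print("bar",cyl("top",k(p),rb)[0]-off)
for p in((45,418),(250,427),(500,437)): print("edge",cyl("top",k(p),.168))
print("shut bar top",cyl("top",(300.57,218.7),rb)[0]-off,cyl("top",(329,219.57),rb)[0]-off)
# bar right(-y) end by triangulation
s=uc((168,352),(255,70),4);X,g=tri(s,k((450,351)));v=X-Hh
print(X,g,"angle",np.arctan2(v@n,-(v@xh))-off,np.hypot(v@n,v@xh),rb)
for a in(1.05,1.1,1.15):
    q=lambda r,y:Hh+R.from_rotvec(yh*a).apply(-r[0]*xh+r[1]*n)+y*yh
    e=q((.14,.035),-.04);print(a,"bar -y end: scene crop",(proj("scene",e)-[255,70]+.5)*4,"top crop",(proj("top",e)-[240,130]+.5)*5)
    e=q((.168,0),-.09);print("   edge",(proj("scene",e)-[255,70]+.5)*4,"top",(proj("top",e)-[240,130]+.5)*5)
E
```

```text
bar [ 1.094 -0.811]
bar [ 1.092 -0.808]
edge (array([ 1.087, -0.243]), np.float64(0.041644141478921703))
edge (array([ 1.079, -0.234]), np.float64(0.04171028378319086))
edge (array([ 1.075, -0.228]), np.float64(0.04151019982205195))
shut bar top [0.33 0.04] [0.352 0.017]
[ 0.5319 -0.0157  0.2665] 0.002032447330493594 angle 1.1031434684481922 0.14568199478010052 0.14430869689661813
1.05 bar -y end: scene crop [166.831  355.4825] top crop [442.9411 360.1923]
   edge [ 51.077 381.441] top [531.678  443.1666]
1.1 bar -y end: scene crop [172.0343 352.7873] top crop [443.2435 349.4949]
   edge [ 54.0238 375.3787] top [532.3685 433.8358]
1.15 bar -y end: scene crop [177.6367 350.6513] top crop [443.5677 338.3404]
   edge [ 57.4488 369.8419] top [533.0734 423.8049]
```

The top view puts the bar at 1.09 rad, the edge at 1.08–1.09 and the triangulated bar end at 1.10, so it is at or very near the stop. There is time left, so I'll regrip more deeply and confirm the stop by force.

```bash
cat > re.py <<'E'
from h import *
a=1.095;e=Hh+R.from_rotvec(yh*a).apply(-.14*xh+.035*n)+.002*yh
o,M=to(e)
print("bar",e,"F tool",M.T@o["force"])
E
python3 re.py
```

```text
Traceback (most recent call last):
  File "re.py", line 1, in <module>
    from h import *
  File "h.py", line 1, in <module>
    from cell import arm
  File "re.py", line 2, in <module>
    a=1.095;e=Hh+R.from_rotvec(yh*a).apply(-.14*xh+.035*n)+.002*yh
NameError: name 'Hh' is not defined
```

```bash
mv re.py regrip.py; rm -rf __pycache__/re.*; python3 regrip.py
```

```text
clock 20.93 pos [0.5679 0.0261 0.3344] w 0.32419921775298643 F [ 0.1166 -1.0179 -0.1625] joints [ 0.2163  0.6534 -0.6565  1.117   0.2298  1.8976 -0.4329]
shift cm [-0.1901  7.7621  0.3949]
bar [0.5335 0.0294 0.2647] F tool [ 0.2246  0.1074 -1.007 ]
```

>>> {"fn": "move_arm", "kwargs": {"series": [{"x": -0.15, "y": 1.5, "z": 0.1, "rx": 0, "ry": 0, "rz": 0}, {"x": 0, "y": 2.0, "z": 0, "rx": 0, "ry": 0, "rz": 0}, {"x": 0, "y": 1.5, "z": 0, "rx": 0, "ry": 0, "rz": 0}, {"x": 0, "y": 0, "z": 0, "rx": 0, "ry": 0, "rz": 0}], "jaw": 4}}

```text
clock: 21.42
position: [0.5424, 0.0259, 0.2854]
ee_rot: [-1.564, 0.384, 0.311]
force: [0.7, 0.4, 0.6]
width: 0.44
```

```bash
python3 regrip.py
```

```text
clock 21.43 pos [0.5424 0.0259 0.2854] w 0.44025598638956914 F [0.6887 0.4263 0.5654] joints [ 0.251   0.6372 -0.6668  1.2756  0.2261  1.7681 -0.4457]
shift cm [0.0542 2.2457 0.3813]
bar [0.5335 0.0294 0.2647] F tool [ 0.3594 -0.8102  0.436 ]
```

>>> {"fn": "move_arm", "kwargs": {"series": [{"x": 0.04, "y": 0.8, "z": 0, "rx": 0, "ry": 0, "rz": 0}, {"x": 0, "y": 1.0, "z": 0, "rx": 0, "ry": 0, "rz": 0}, {"x": 0, "y": 0.6, "z": 0, "rx": 0, "ry": 0, "rz": 0}, {"x": 0, "y": 0, "z": 0, "rx": 0, "ry": 0, "rz": 0}]}}

```text
clock: 21.92
position: [0.5321, 0.0255, 0.2623]
ee_rot: [-1.564, 0.384, 0.31]
force: [-0.9, 1.1, 0.5]
width: 0.435
```

```bash
python3 regrip.py
```

```text
clock 21.93 pos [0.5321 0.0255 0.2623] w 0.43540669072891725 F [-0.9459  1.0957  0.4761] joints [ 0.2638  0.6351 -0.6699  1.3404  0.2279  1.709  -0.4511]
shift cm [ 0.0023 -0.2859  0.3869]
bar [0.5335 0.0294 0.2647] F tool [-1.1121 -0.0381  1.0409]
```

>>> {"fn": "move_arm", "kwargs": {"series": [{"x": 0, "y": 0.4, "z": 0, "rx": 0, "ry": 0, "rz": 0}, {"x": 0, "y": 0, "z": 0, "rx": 0, "ry": 0, "rz": 0}, {"x": 0, "y": 0, "z": 0, "rx": 0, "ry": 0, "rz": 0}, {"x": 0, "y": 0, "z": 0, "rx": 0, "ry": 0, "rz": 0}, {"x": 0, "y": 0, "z": 0, "rx": 0, "ry": 0, "rz": 0}, {"x": 0, "y": 0, "z": 0, "rx": 0, "ry": 0, "rz": 0}], "jaw": 0, "newtons": 50}}

```text
clock: 22.68
position: [0.5304, 0.0257, 0.259]
ee_rot: [-1.564, 0.383, 0.31]
force: [-1.5, -0.1, 0.3]
width: 0.093
```

```bash
python3 regrip.py
```

```text
clock 22.68 pos [0.5304 0.0257 0.259 ] w 0.09310188554623305 F [-1.5019 -0.097   0.3268] joints [ 0.2655  0.6346 -0.6705  1.3501  0.2281  1.7    -0.4519]
shift cm [ 0.0115 -0.6539  0.3681]
bar [0.5335 0.0294 0.2647] F tool [-1.4911  0.3468 -0.1676]
```

Held. Pull up the arc a little at a time.

>>> {"fn": "move_arm", "kwargs": {"series": [{"x": 0.06, "y": -0.3, "z": 0, "rx": 0, "ry": 0, "rz": 0}, {"x": 0.06, "y": -0.3, "z": 0, "rx": 0, "ry": 0, "rz": 0}]}}

```text
clock: 22.92
position: [0.5314, 0.0256, 0.2603]
ee_rot: [-1.564, 0.389, 0.318]
force: [-9.6, 3.2, -27.4]
width: 0.093
```

```bash
python3 regrip.py
```

```text
clock 22.93 pos [0.5314 0.0256 0.2603] w 0.09271800723071595 F [ -9.6391   3.1691 -27.3594] joints [ 0.2614  0.6405 -0.6684  1.3391  0.228   1.713  -0.4503]
shift cm [-0.0254 -0.4948  0.3749]
bar [0.5335 0.0294 0.2647] F tool [ 3.0327 28.79    3.6649]
```

29 N against the bar, more than three times the hinge friction, with almost no movement: the panel is against its stop. I'll relax, release and withdraw.

>>> {"fn": "move_arm", "kwargs": {"series": [{"x": 0, "y": 0, "z": 0, "rx": 0, "ry": 0, "rz": 0}, {"x": 0, "y": 0, "z": 0, "rx": 0, "ry": 0, "rz": 0}]}}

```text
clock: 23.18
position: [0.5312, 0.0256, 0.2599]
ee_rot: [-1.564, 0.389, 0.32]
force: [-2.2, 0.3, -2.1]
width: 0.095
```

>>> {"fn": "move_arm", "kwargs": {"series": [{"x": 0, "y": 0, "z": 0, "rx": 0, "ry": 0, "rz": 0}, {"x": 0, "y": 0, "z": 0, "rx": 0, "ry": 0, "rz": 0}, {"x": 0, "y": 0, "z": 0, "rx": 0, "ry": 0, "rz": 0}], "jaw": 4}}

```text
clock: 23.55
position: [0.5324, 0.0256, 0.2612]
ee_rot: [-1.564, 0.387, 0.316]
force: [0.3, -0.2, 0.1]
width: 0.369
```

>>> {"fn": "move_arm", "kwargs": {"series": [{"x": 0, "y": -1, "z": 0, "rx": 0, "ry": 0, "rz": 0}, {"x": 0, "y": -2, "z": 0, "rx": 0, "ry": 0, "rz": 0}, {"x": 0, "y": -3, "z": 0, "rx": 0, "ry": 0, "rz": 0}, {"x": 0, "y": -3, "z": 0, "rx": 0, "ry": 0, "rz": 0}, {"x": -2, "y": -2, "z": 0, "rx": 0, "ry": 0, "rz": -0.1}, {"x": -4, "y": -2, "z": 0, "rx": 0, "ry": 0, "rz": -0.1}, {"x": -5, "y": -1, "z": -1, "rx": 0, "ry": 0, "rz": -0.1}, {"x": -5, "y": 0, "z": -2, "rx": 0, "ry": 0, "rz": -0.1}, {"x": -4, "y": 0, "z": -3, "rx": 0, "ry": 0, "rz": 0}, {"x": 0, "y": 0, "z": 0, "rx": 0, "ry": 0, "rz": 0}]}}

```text
clock: 24.8
position: [0.3935, -0.0231, 0.443]
ee_rot: [-1.604, 0.055, -0.012]
force: [0.4, 0.9, -0.1]
width: 0.439
```

```bash
python3 - <<'E'
from h import *
to([0,0,0])
im=arm.get_image("scene");cv2.imwrite("pics/z1.png",im)
im=arm.get_image("top");cv2.imwrite("pics/z2.png",im)
cv2.imwrite("pics/z2c.png",cv2.resize(im[130:250,240:370],None,fx=5,fy=5,interpolation=cv2.INTER_CUBIC))
E
```

```text
clock 24.8 pos [ 0.3935 -0.0231  0.443 ] w 0.4390408406836626 F [ 0.3739  0.8505 -0.1083] joints [ 0.6255 -0.0046 -0.7057  1.6066  0.028   1.5694 -0.123 ]
shift cm [-38.2116  45.2922   2.193 ]
```

View pics/z1.png

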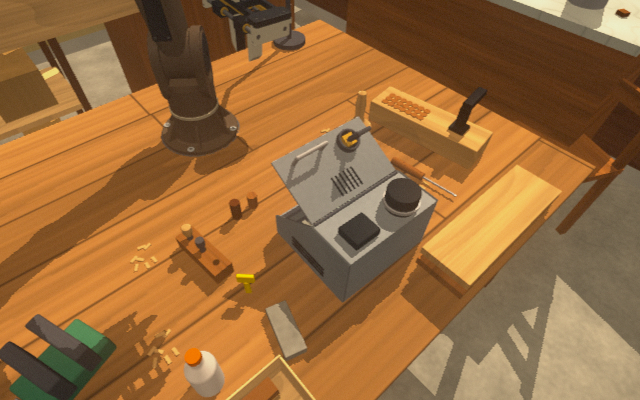

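View pics/z2c.png

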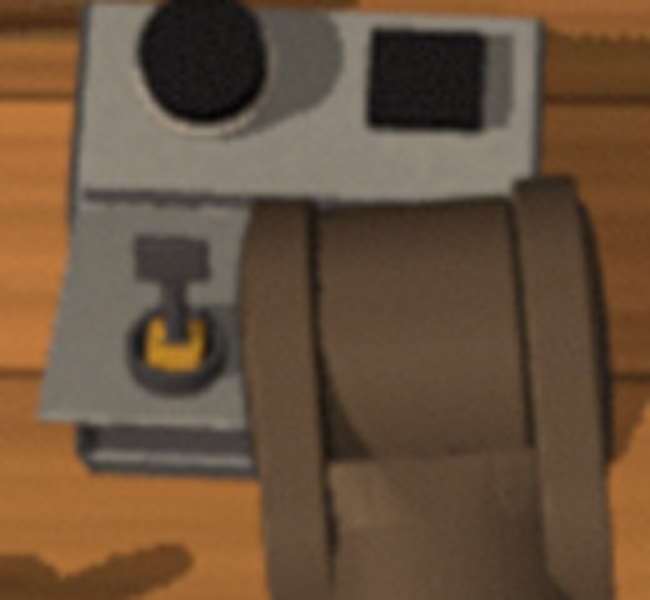

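View pics/z2.png

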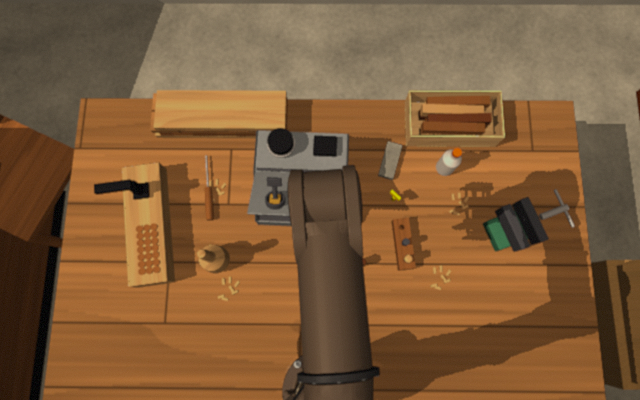

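The panel stands open: its edge is at the same top-crop pixel (45,418) as before. The key is upright in the latch at (172,300). Punches, dowels, mallet, gouge, stone, glue and the yellow look-alike sit where they began, and the arm is clear. Handing in.

```bash
python3 -c "
from cell import arm
print(arm.sign_off())"
```

```text
the job is handed in; nothing more can be done
None
```

The filter panel is standing fully open with the key still in its latch. I handed the job in at about 25 s of the 54 s allowed. I took the key from the wooden block, pushed it fully into the latch slot, turned it clockwise to the stop, and swung the panel up by its bar.

**Last checks**
- **Key seating:** the shoulder was pressed onto the latch face. The push peaked at about 87 N at the wrist, higher than I wanted but under the 120 N limit.
- **Latch:** the turning torque climbed to 0.78 N m at the stop. The rotor edges then lay square with the housing, as they should at 1.57 rad.
- **Panel angle:** the top camera gave 1.08 to 1.09 rad and triangulation 1.10 rad. My first grip slipped off the bar near the end, so I regripped and pulled. The bar held at 29 N with almost no movement, so the panel is against its stop.
- **Bench:** in the final pictures the bystanders in view look undisturbed. The arm is clear of everything and the force reads about zero.

**Disagreements**
- The fingertips looked closer to the grasp point than the stated 19 mm.
- The scene camera alone was poorly placed to judge the panel angle and gave about 1.06 rad.

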